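Load the network rack's locking tray

TASK

Free the rack's sliding tray by pulling up its spring plunger and twisting the grip into the rest notch so that it stays up by itself, then pull the tray fully out and set all the media converters from the bench on it: flat, in one straight row from side to side across the middle of the tray, port plates to the tray's front, side by side with no more than about 15 mm between neighbours. Then push the tray fully home and turn the plunger back so that its pin drops right down and locks the tray, leaving the row in order; leave the other things on the bench alone.

Things in the scene. Friction and masses are not known exactly. Their poses are not given: they have to be found in the camera images.
- lock_lift (a joint): how far the spring plunger is pulled up, m: 0 = pin fully down (in the tray's hole when the tray is home), 0.016 = parked in its rest notch, 0.020 = cross pin just clears the collar's rim, 0.024 = stop. Spring and weight pull it down with about 7 N at 0, rising to 13 N at the stop
- lock_turn (a joint): turn of the plunger's T-grip, rad, growing anticlockwise seen from above: 0 = cross pin over the collar's deep slot, where the pin can drop right down; 1.3 = over the shallow rest notch (4 mm deep), where it stays up. Turns easily, but only when lifted 0.020 or more (out of the notch too); stops at -0.05 and 1.40. Within 0.15 of 0 or of 1.3 it drops into slot or notch
- lock_grip (a point): centre of the plunger's black T-grip: a level bar 56 long (its own x), 14 wide (y), 20 tall (z) on a steel stem; this frame lifts and turns with it. It stands upright at the rack's right front corner seen from the robot. With the pin down the centre is 110 mm above the bench and the bar's underside 18 mm above the steel collar (35 across)
- tray (a joint): how far the rack's tray is pulled out towards the robot, m: 0 = home, 0.15 = fully out (stop). About 2.5 N of friction; stays where it is left. Locked (1.5 mm of play) while the plunger's pin is in its hole
- tray_mid (a point): middle of the tray's floor, on its surface, 26 mm above the bench. x points to the back of the rack (the tray slides out along -x), y to the left, z up. Aluminium tray 250 wide (y) by 196 (x) inside; side and back walls 15 high, front panel 22 above the floor
- tray_handle (a point): middle of the tray's pull handle: a level round steel bar 10 thick, 100 long along the tray's y, 41 mm ahead (-x) of the front panel, bar centre 60 mm above the bench; can be pinched from above. Same axes as tray_mid
- rack: the fixed rack: grey hood 340 wide, roof from 86 to 92 mm above the bench, its front 75 mm a clear window. Origin on the bench under the hood's front edge, axes as tray_mid. With the tray home tray_mid is at x = +30, fully out at x = -120. The plunger's axis is at x = -50, y = -153. A router stands on the roof from x = +60 back: 121 mm high over the bench, antennas to 185
- unit1: a fibre media converter: black box 66 long (its own x), 50 wide (y), 30 high (z), 0.16 kg, bright metal port plate at its -x end. Origin at the centre of its underside, z up. May be absent
- unit1_ports (a point): middle of the port plate (the -x end face) of unit1, 33 mm from its middle, 15 above its underside
- unit2: a fibre media converter: black box 66 long (its own x), 50 wide (y), 30 high (z), 0.16 kg, bright metal port plate at its -x end. Origin at the centre of its underside, z up. May be absent
- unit2_ports (a point): middle of the port plate (the -x end face) of unit2, 33 mm from its middle, 15 above its underside
- unit3: a fibre media converter: black box 66 long (its own x), 50 wide (y), 30 high (z), 0.16 kg, bright metal port plate at its -x end. Origin at the centre of its underside, z up. May be absent
- unit3_ports (a point): middle of the port plate (the -x end face) of unit3, 33 mm from its middle, 15 above its underside
- unit4: a fibre media converter: black box 66 long (its own x), 50 wide (y), 30 high (z), 0.16 kg, bright metal port plate at its -x end. Origin at the centre of its underside, z up. May be absent
- unit4_ports (a point): middle of the port plate (the -x end face) of unit4, 33 mm from its middle, 15 above its underside
- mug: white mug, 80 across, 92 high, origin under its centre; not to be disturbed
- screwdriver: screwdriver, 190 long, lying; not to be disturbed
- antenna: loose router antenna, black rod 165 long, lying; not to be disturbed
- tester: yellow handheld line tester, 160 x 85 x 34, lying; not to be disturbed
Mind the look-alikes: they are no part of the job. Leave any orange look-alike of the unit4 alone.

How it is judged:
By the outcome, as a careful person would: the job done as asked, in the order asked, and still so for the second after the job is handed in, with the robot touching nothing.
Of unit1, unit2, unit3, unit4 only 2 to 4 are there at a start; the rules pass over those that are not, and their reading is None.
At some moment in a run one of unit1, unit2, unit3, unit4 may be knocked a few centimetres aside while the robot is not near it.
Once in a run the grip may slacken for a moment while it holds something.
It also fails if it takes over 210 s, if anything falls off the work surface, if the arm or the gripper's body presses on something with over 40 N, if the wrist force passes 120 N, or if a joint passes its speed limit or range.

ROBOT

A 6-joint arm with a two-finger parallel gripper is mounted at the origin on the work surface. World frame = base frame: x ahead of the robot, y to its left, z up, the work surface at z = 0. Lengths are in mm, angles in degrees, forces in N, time in s.
With the tool pointing down it reaches from about 300 to 850 mm from the base axis. Payload 4.2 kg.
Tool frame: the origin (TCP) lies at the very end of the fingers, on their centre line; the grasp point (between the pads) lies 19 mm behind it (env.grasp_offset is the distance from the TCP to the grasp point, in mm); z points along the fingers, y is the line along which they close (so a half turn about z gives the same grasp; the last joint's range is limited). The gripper opens to 91 mm and grips with 3 to 60 N. Pads are 32 mm wide; open, the fingers measure 118 mm over their backs; the gripper's body (76 mm by 178 mm) begins 60 mm behind the grasp point.
Start: joints at [62.051, 18.312, 89.639, -0, 72.044, -1.146], TCP at [259.287, 513.241, 189.176] pointing down, gripper open.
Joint ranges: [-177.97, 177.97], [-48.28, 115.42], [12.27, 149.76], [-77.06, 257.06], [2.81, 150.46], [-146.56, 146.56]. Speed limits (degrees/s): [147.25, 147.25, 180, 180, 180, 180].

INTERFACE

Orientations are given as [roll, pitch, yaw] about the fixed x, y, z axes, in that order (R = Rz(yaw) Ry(pitch) Rx(roll)).
In Python, from workcell import env gives the robot as it stands. The module is installed in compiled form; this text tells all that it offers.
- The arm moves only by the tool send_rows, never from a script. Its argument "motion" is a list of rows, each an object of numbers: "tx", "ty", "tz": the shift along the tool's x, y, z in units of 500 mm (1.0 is 500 mm); "rx", "ry", "rz": the turn, a rotation vector about the tool's x, y, z in units of 30 degrees (1.0 is 30 degrees); "gripper": the closure, from -1 (fully open) to 1 (shut). In form: [{"tx": .., "ty": .., "tz": .., "rx": .., "ry": .., "rz": .., "gripper": ..}, ...]. A call has 1 to 12 rows; each row shifts and turns the commanded pose from where the row before left it, along the tool's axes as they then stand; what a row does not reach is not made up. A row lasts 1/8 s, in which the tool goes at most 62.5 mm and 10.7 degrees, less where a joint would pass 70% of its speed; a pose out of reach is approached as far as the arm can. A call with a number of a shift or a turn outside -1 to 1 is refused whole. A call with a gripper value outside its range is refused whole. The fingers move at their own pace and stop on an object; "grip_force" is the grip in N (left out, the last holds). Time passes only in rows, so rows that do not move let the fingers close. It gives the time, the measured TCP pose, the force, the opening and the grip force at its end, in the units of the state.
- env.state(): the state, without advancing time (a new reading comes with each control period).
- env.grab_frame(name): name is "side" or "top"; returns a dict with "frame" (400x640x3 uint8, red, green, blue), "vertical_fov" (degrees; the focal length in pixels is half the picture's height over the tangent of half this angle, whatever the lens; pixels are square), "cx", "cy" (the principal point, pixels), "rvec" (rotation vector, rad) and "tvec" (3), from world to camera coordinates, as OpenCV has them. Camera axes: x right, y down, z forward; pixel columns grow to the right and rows downward; lengths in mm; the calibration is good to about 2 mm. A picture is of the moment at which its call begins. There is no depth.
- env.job_done(): hands the job in; it is judged then, once.
The state is a dict: "time_s": time; "qpos": joint angles; "qvel": joint speeds; "effort": joint torques, N m; "ee_pos": TCP position; "ee_rot": TCP orientation; "force": force on the tool from outside, world axes, zero at the start; "torque": the same for the moment, N m; "gripper_width": finger opening in mm; "gripper_force": force on a finger pad.
Only numpy, scipy, OpenCV 4.12 (cv2) and the standard library are available. Lean on these libraries where they do the work, as an engineer would, in place of code of your own. Each camera call takes 0.05 s, during which the arm holds its last target. There are 200 camera calls.

## Working session

There is one attempt and no reset: what is moved stays moved. The work goes in short steps, Python scripts to look and compute and a tool call to move; the robot and the scene stay as the last step left them, time stands still between calls to the robot, and variables do not carry over. Pictures are saved under pics/ and viewed, at most 14 in all, crops included, and the job is handed in when it is done.

Besides the shell and the picture viewer there is one more tool, called after "Emit:" in YAML: its name, and indented under it one key for each argument. send_rows: Moves the arm, as the interface text tells. Shifts and turns lie within -1 to 1; 1 stands for 500 mm of shift or 30 degrees of turn. Its arguments: {"type":"object","properties":{"motion":{"type":"array"},"grip_force":{"type":"number"}},"required":["motion"]}

```bash
mkdir -p pics; cat > h.py <<'E'
import numpy as np, cv2
from workcell import env
def snap(n,f=None):
    d=env.grab_frame(n)
    if f: cv2.imwrite('pics/'+f,d['frame'][:,:,::-1])
    h=d['frame'].shape[0]; F=h/2/np.tan(np.radians(d['vertical_fov'])/2)
    K=np.array([[F,0,d['cx']],[0,F,d['cy']],[0,0,1]])
    R=cv2.Rodrigues(np.array(d['rvec'],float))[0]; t=np.array(d['tvec'],float).ravel()
    return dict(img=d['frame'],K=K,R=R,t=t,C=-R.T@t)
def ray(c,uv):
    v=c['R'].T@np.linalg.inv(c['K'])@np.array([uv[0],uv[1],1.]); return v/np.linalg.norm(v)
def onz(c,uv,z):
    v=ray(c,uv); return c['C']+v*(z-c['C'][2])/v[2]
def tri(c1,p1,c2,p2):
    a,b=ray(c1,p1),ray(c2,p2); A=np.stack([a,-b],1)
    s=np.linalg.lstsq(A,c2['C']-c1['C'],rcond=None)[0]
    P,Q=c1['C']+a*s[0],c2['C']+b*s[1]; return (P+Q)/2,np.linalg.norm(P-Q)
def proj(c,X):
    p=c['K']@(c['R']@np.array(X,float)+c['t']); return p[:2]/p[2]
E
python3 - <<'E'
from h import *
for n in('top','side'):
    c=snap(n,n+'0.png'); print(n,c['img'].shape,c['C'].round(),c['K'][0,0],ray(c,(320,200)).round(2))
s=env.state();print(s['ee_pos'],s['ee_rot'],s['gripper_width'],s['force'],env.grasp_offset)
E
```

```text
top (400, 640, 3) [ 400.   27. 1496.] 380.96193049519036 [ 0.12  0.01 -0.99]
side (400, 640, 3) [ -33. -626. 1048.] 457.06015012887474 [ 0.49  0.49 -0.72]
[259.03337232 512.80121441 188.3927851 ] [-1.79909741e+02 -1.40081800e-03  1.53198927e+02] 91.53122531132249 [-0.36053778 -0.53804817 -0.0386016 ] 18.8
```

View pics/top0.png

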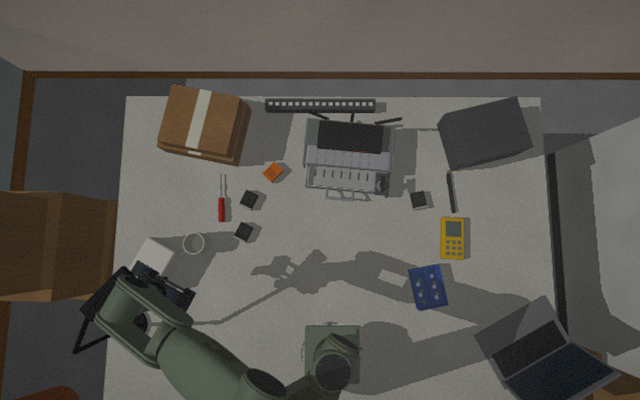

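View pics/side0.png

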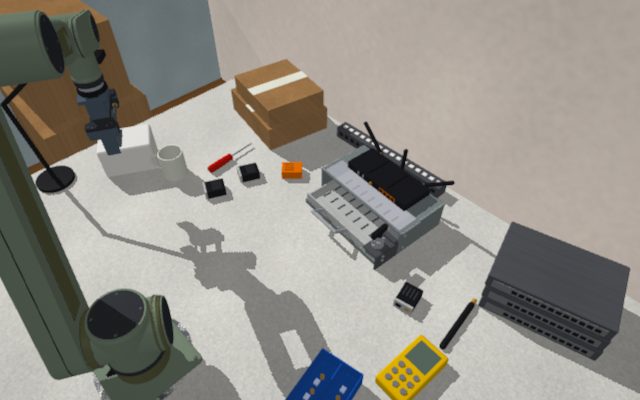

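The top view shows three black units at (249,199), (244,232) and (419,200), and the orange decoy at (273,172). The rack is around (347,160), with the plunger near (382,184) and the handle near (347,194).

```bash
python3 - <<'E'
import cv2,numpy as np
a=cv2.imread('pics/top0.png')[110:245,230:440]; b=cv2.imread('pics/side0.png')[140:320,195:435]
a=cv2.resize(a,None,fx=3.8,fy=3.8,interpolation=cv2.INTER_CUBIC)
b=cv2.resize(b,None,fx=3.3,fy=3.3,interpolation=cv2.INTER_CUBIC)
a=cv2.convertScaleAbs(a,alpha=1.4);b=cv2.convertScaleAbs(b,alpha=1.3)
cv2.imwrite('pics/a1.png',a);cv2.imwrite('pics/b1.png',b)
E
```

```text
(no output)
```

View pics/a1.png

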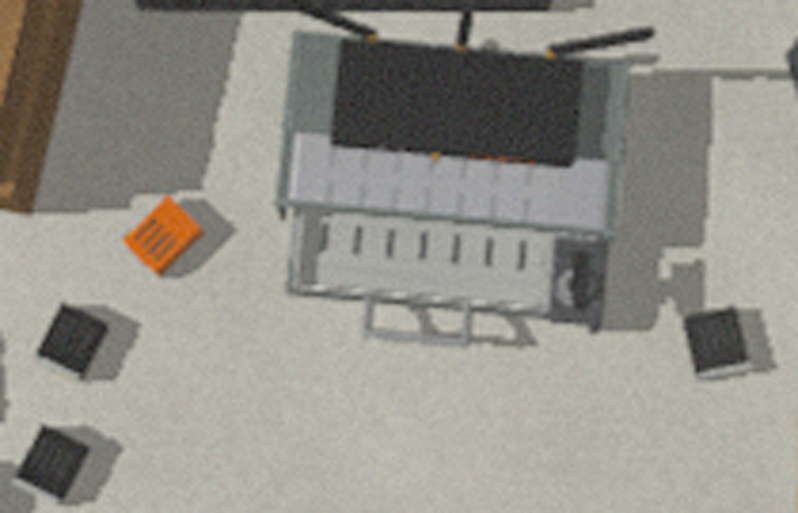

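View pics/b1.png

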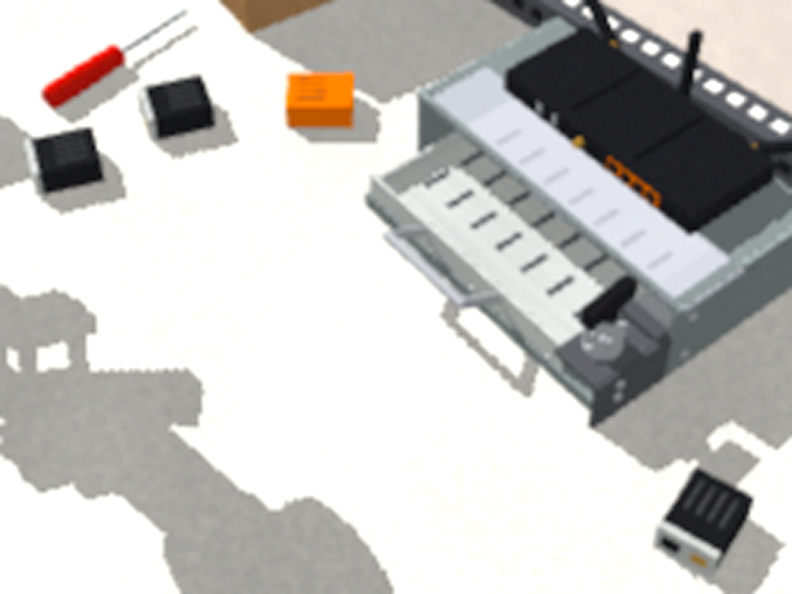

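Rack roof front edge in the top crop runs (280,205)–(610,235), handle bar (364,338)–(470,344), and black T-grip about (582,280), pointing fore-aft. Three units have visible plates: the right one faces the robot and the left two face left.

```bash
cat >> h.py <<'E'
T=lambda x,y:(x/3.8+230-.37,y/3.8+110-.37)
S=lambda x,y:(x/3.3+195-.35,y/3.3+140-.35)
def blobs(c,roi,thr,amin=60):
    x0,y0,x1,y1=roi; g=c['img'][y0:y1,x0:x1].max(2)
    g=cv2.resize(g,None,fx=4,fy=4,interpolation=cv2.INTER_CUBIC); g=cv2.GaussianBlur(g,(5,5),0)
    m=(g<thr).astype(np.uint8)
    out=[]
    for k in cv2.findContours(m,cv2.RETR_EXTERNAL,cv2.CHAIN_APPROX_NONE)[0]:
        if cv2.contourArea(k)<amin*16: continue
        p=cv2.boxPoints(cv2.minAreaRect(k))
        f=lambda q:(q-1.5)/4+[x0,y0]
        out.append((f(np.array(cv2.minAreaRect(k)[0])),f(p),f(k[:,0].astype(float))))
    return out
E
python3 - <<'E'
from h import *
np.set_printoptions(suppress=True,precision=1)
t,s=snap('top'),snap('side')
for a,b,n in[(T(364,338),S(388,237),'hL'),(T(470,344),S(465,302),'hR'),(T(583,258),S(632,284),'gripback'),(T(581,305),S(585,318),'gripfront'),(T(582,280),S(609,300),'grip'),(T(280,205),S(422,92),'roofL'),(T(610,235),S(685,292),'roofR')]:
    print(n,*tri(t,a,s,b))
print('roof z92',onz(t,T(280,208),92),onz(t,T(610,234),92), 'handle z60',onz(t,T(364,338),60),onz(t,T(470,344),60),'grip z110',onz(t,T(582,280),110))
for roi in[(236,188,264,248),(405,185,435,215)]:
    for ce,p,k in blobs(t,roi,55): print('top',ce,'\n',np.array([onz(t,q,30)[:2] for q in p]), np.array([np.linalg.norm(onz(t,p[i],30)-onz(t,p[i-1],30)) for i in range(4)]))
for roi in[(200,160,265,200),(390,278,428,315)]:
    for ce,p,k in blobs(s,roi,50): print('side',ce,'\n',np.array([onz(s,q,30)[:2] for q in p]))
for q in ['a']:
    for X in [(0,0,0)]: pass
w=[]
for n,c,roi in(('t',t,(405,185,435,215)),('t',t,(236,188,264,248))):
    x0,y0,x1,y1=roi; print(c['img'][y0:y1,x0:x1].max(2)[::1] if roi[0]==405 else '')
E
```

```text
hL [581.   24.7  60.3] 3.6012457174404493
hR [573.2 -79.6  68.2] 0.4351998884722725
gripback [ 652.3 -186.3  117.4] 2.839408542120565
gripfront [ 604.9 -182.4  111.9] 3.2781244281513557
grip [ 629.8 -184.1  114.7] 0.902906088025832
roofL [706.8 108.8  98.7] 1.2110590265383314
roofR [ 678.9 -216.2  110.4] 9.28964795530305
roof z92 [704.8 109.5  92. ] [ 680.  -216.2   92. ] handle z60 [579.6  25.8  60. ] [574.  -80.1  60. ] grip z110 [ 631.  -185.1  110. ]
top [243.5 231.1] 
 [[441.9 376. ]
 [494.1 351.1]
 [470.4 303.5]
 [418.5 328.6]] [52.9 57.8 53.2 57.6]
top [248.9 198.9] 
 [[565.9 358.3]
 [618.2 334.1]
 [595.  287.1]
 [543.  311.4]] [52.2 57.5 52.4 57.4]
top [417.8 198.8] 
 [[ 605.4 -301. ]
 [ 617.7 -351.9]
 [ 563.2 -363. ]
 [ 551.1 -312.4]] [55.5 52.3 55.6 52.1]
side [215.3 188.3] 
 [[439.7 373.2]
 [490.9 348.1]
 [457.  283.8]
 [407.7 308.5]]
side [249.6 172. ] 
 [[566.2 356.3]
 [618.4 332. ]
 [581.  268.4]
 [530.7 292.4]]
side [410.  294.2] 
 [[ 553.8 -317.8]
 [ 608.1 -304.5]
 [ 615.7 -355.7]
 [ 562.3 -367.5]]
[[ 88  90  86  88  89  88  88  84  90  87 107 131 133 130 130 130 128 
[... 2980 characters left out ...]
 86  86  81  85  97 120
  118 118 117 122 134 132 134 136 132 131 132 130]
 [124 125 133 130 126 131 129 128 123 114 118 114 112 117 117 119 128 131
  130 126 129 128 130 133 133 131 128 129 132 131]
 [124 127 127 123 127 131 130 130 127 123 130 135 132 135 133 132 134 130
  132 131 131 128 126 132 133 133 131 128 130 127]
 [128 130 127 129 130 133 132 125 127 125 129 128 130 132 133 130 127 128
  135 138 131 126 131 130 132 130 131 131 128 129]
 [130 129 127 130 132 129 130 131 132 127 127 130 130 130 131 130 126 129
  131 133 137 131 131 132 131 132 130 124 127 131]
 [126 124 130 134 125 126 128 128 130 129 126 130 127 127 130 130 127 124
  132 131 133 128 126 135 131 134 127 126 130 134]]
```

Unit poses, from corner rays in both views:

| Item | x, y (mm) | Yaw |
|---|---|---|
| Unit A | (452, 342) | −26° |
| Unit B | (578, 325) | −25.5° |
| Unit R | (580, −335) | 12.5° |
| T-grip | (630.5, −185), z ≈ 112 | bar along −4.3° |
| Handle | (577, −27), z ≈ 61 | – |

Next I'll write a small planner that prints row amounts.

```bash
cat > plan.py <<'E'
# usage: plan.py x y z yaw [x y z yaw ...] : per leg, first turn (rz etc), then shift; amounts are per-row and row counts
import sys,numpy as np
from scipy.spatial.transform import Rotation as Ro
from workcell import env
s=env.state(); p=np.array(s['ee_pos']); R=Ro.from_euler('xyz',s['ee_rot'],degrees=True)
print('at',p.round(1),np.round(s['ee_rot'],2),'w',round(float(s['gripper_width']),1),'F',np.round(s['force'],1),'t',round(s['time_s'],1))
v=list(map(float,sys.argv[1:]))
for i in range(0,len(v),4):
    R2=Ro.from_euler('xyz',[180,0,v[i+3]],degrees=True)
    rv=np.degrees((R.inv()*R2).as_rotvec())/30; n=int(np.ceil(np.linalg.norm(rv)*30/10.5-.02)); 
    d=(R2.inv().apply(np.array(v[i:i+3])-p))/500; m=int(np.ceil(np.linalg.norm(d)*500/60-.02))
    print('turn',n,'rows of',(rv/max(n,1)).round(3),'| shift',m,'rows of',(d/max(m,1)).round(4),'total',d.round(4))
    p,R=np.array(v[i:i+3]),R2
E
python3 plan.py 259 513 250 -4.3 630.5 -184.8 180 -4.3 630.5 -184.8 92 -4.3
```

```text
at [259.1 512.9 188.7] [-179.94   -0.    153.19] w 91.3 F [-0.3 -1.  -0.5] t 0.2
turn 15 rows of [-0.    0.    0.35] | shift 2 rows of [-0.0002 -0.     -0.0613] total [-3.000e-04 -1.000e-04 -1.227e-01]
turn 0 rows of [0. 0. 0.] | shift 14 rows of [0.0604 0.0954 0.01  ] total [0.8455 1.336  0.14  ]
turn 0 rows of [0. 0. 0.] | shift 2 rows of [ 0.    -0.     0.088] total [ 0.    -0.     0.176]
```

Emit:
send_rows:
  motion:
    - {"tx":-0.0923,"ty":-0.065,"gripper":-1}
    - {"tx":-0.0923,"ty":-0.065,"gripper":-1}
    - {"tx":-0.0923,"ty":-0.065,"gripper":-1}
    - {"tx":-0.0923,"ty":-0.065,"gripper":-1}
    - {"tx":-0.0923,"ty":-0.065,"gripper":-1}
    - {"tx":-0.0923,"ty":-0.065,"gripper":-1}
    - {"tx":-0.0923,"ty":-0.065,"gripper":-1}
    - {"tx":-0.0923,"ty":-0.065,"gripper":-1}
    - {"tx":-0.0923,"ty":-0.065,"gripper":-1}
    - {"tx":-0.0923,"ty":-0.065,"gripper":-1}
    - {"tx":-0.0923,"ty":-0.065,"gripper":-1}
    - {"tx":-0.0923,"ty":-0.065,"gripper":-1}

```text
invalid input at $.motion[0]: expected keys tx, ty, tz, rx, ry, rz, gripper
```

Emit:
send_rows:
  motion:
    - {"tx":-0.0923,"ty":-0.065,"gripper":-1}
    - {"tx":-0.0923,"ty":-0.065,"gripper":-1}
    - {"rz":0.35,"gripper":-1}
    - {"rz":0.35,"gripper":-1}
    - {"rz":0.35,"gripper":-1}
    - {"rz":0.35,"gripper":-1}
    - {"rz":0.35,"gripper":-1}
    - {"rz":0.35,"gripper":-1}
    - {"rz":0.35,"gripper":-1}
    - {"rz":0.35,"gripper":-1}

```text
invalid input at $.motion[0]: expected keys tx, ty, tz, rx, ry, rz, gripper
```

Emit:
send_rows:
  motion:
    - {"rz":0.35,"gripper":-1}
    - {"rz":0.35,"gripper":-1}
    - {"rz":0.35,"gripper":-1}
    - {"rz":0.35,"gripper":-1}
    - {"rz":0.35,"gripper":-1}
    - {"rz":0.35,"gripper":-1}
    - {"rz":0.35,"gripper":-1}
    - {"gripper":-1}
    - {"gripper":-1}

```text
invalid input at $.motion[0]: expected keys tx, ty, tz, rx, ry, rz, gripper
```

```bash
python3 plan.py 630.5 -184.8 130 -4.3 630.5 -184.8 92 -4.3
python3 - <<'E'
from h import *
c=snap('side');t=snap('top')
s=env.state();print(proj(c,s['ee_pos']),proj(t,s['ee_pos']),s['qpos'])
a=cv2.resize(c['img'][190:260,330:450],None,fx=5,fy=5,interpolation=3);b=cv2.resize(t['img'][150:210,330:450],None,fx=5,fy=5,interpolation=3)
# all-scene check for further units
cv2.imwrite('pics/c1.png',cv2.resize(np.vstack([c['img'],t['img']]),(480,600))[:,:,::-1])
E
```

```text
at [259.1 512.9 188.7] [-179.94   -0.    153.19] w 91.3 F [-0.3 -1.  -0.5] t 0.2
turn 15 rows of [-0.    0.    0.35] | shift 14 rows of [0.0604 0.0954 0.0084] total [0.8452 1.3359 0.1173]
turn 0 rows of [0. 0. 0.] | shift 1 rows of [ 0.    -0.     0.076] total [ 0.    -0.     0.076]
[116.80924817 149.30510611] [179.98488266 287.75179295] [ 6.20505222e+01  1.83270250e+01  8.96628539e+01 -2.64256609e-04
  7.20417215e+01 -1.14314923e+00]
```

View pics/c1.png

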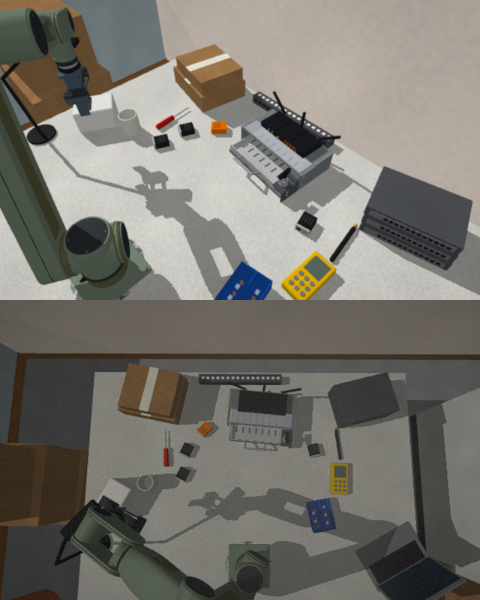

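The picture shows the scene unchanged, because every row needs all seven keys. Resending in full form.

Emit:
send_rows:
  motion:
    - {"tx":-0.0923,"ty":-0.065,"tz":0,"rx":0,"ry":0,"rz":0,"gripper":-1}
    - {"tx":-0.0923,"ty":-0.065,"tz":0,"rx":0,"ry":0,"rz":0,"gripper":-1}
    - {"tx":-0.0923,"ty":-0.065,"tz":0,"rx":0,"ry":0,"rz":0,"gripper":-1}
    - {"tx":-0.0923,"ty":-0.065,"tz":0,"rx":0,"ry":0,"rz":0,"gripper":-1}
    - {"tx":-0.0923,"ty":-0.065,"tz":0,"rx":0,"ry":0,"rz":0,"gripper":-1}
    - {"tx":-0.0923,"ty":-0.065,"tz":0,"rx":0,"ry":0,"rz":0,"gripper":-1}
    - {"tx":-0.0923,"ty":-0.065,"tz":0,"rx":0,"ry":0,"rz":0,"gripper":-1}
    - {"tx":-0.0923,"ty":-0.065,"tz":0,"rx":0,"ry":0,"rz":0,"gripper":-1}
    - {"tx":-0.0923,"ty":-0.065,"tz":0,"rx":0,"ry":0,"rz":0,"gripper":-1}
    - {"tx":-0.0923,"ty":-0.065,"tz":0,"rx":0,"ry":0,"rz":0,"gripper":-1}
    - {"tx":-0.0923,"ty":-0.065,"tz":0,"rx":0,"ry":0,"rz":0,"gripper":-1}
    - {"tx":-0.0923,"ty":-0.065,"tz":0,"rx":0,"ry":0,"rz":0,"gripper":-1}

```text
time_s: 1.8
ee_pos: [578.5, -86.3, 189.2]
ee_rot: [180.0, 0.0, 153.2]
force: [0.9, 1.0, -0.8]
gripper_width: 91.7
gripper_force: 0.0
```

Emit:
send_rows:
  motion:
    - {"tx":-0.0923,"ty":-0.065,"tz":0,"rx":0,"ry":0,"rz":0,"gripper":-1}
    - {"tx":-0.0923,"ty":-0.065,"tz":0,"rx":0,"ry":0,"rz":0,"gripper":-1}
    - {"tx":0,"ty":0,"tz":0,"rx":0,"ry":0,"rz":0.35,"gripper":-1}
    - {"tx":0,"ty":0,"tz":0,"rx":0,"ry":0,"rz":0.35,"gripper":-1}
    - {"tx":0,"ty":0,"tz":0,"rx":0,"ry":0,"rz":0.35,"gripper":-1}
    - {"tx":0,"ty":0,"tz":0,"rx":0,"ry":0,"rz":0.35,"gripper":-1}
    - {"tx":0,"ty":0,"tz":0,"rx":0,"ry":0,"rz":0.35,"gripper":-1}
    - {"tx":0,"ty":0,"tz":0,"rx":0,"ry":0,"rz":0.35,"gripper":-1}
    - {"tx":0,"ty":0,"tz":0,"rx":0,"ry":0,"rz":0.35,"gripper":-1}
    - {"tx":0,"ty":0,"tz":0,"rx":0,"ry":0,"rz":0.35,"gripper":-1}

```text
time_s: 3.05
ee_pos: [630.7, -184.2, 188.9]
ee_rot: [-180.0, -0.0, 68.8]
force: [-0.6, 0.4, 0.0]
gripper_width: 91.1
gripper_force: 0.0
```

Emit:
send_rows:
  motion:
    - {"tx":0,"ty":0,"tz":0,"rx":0,"ry":0,"rz":0.35,"gripper":-1}
    - {"tx":0,"ty":0,"tz":0,"rx":0,"ry":0,"rz":0.35,"gripper":-1}
    - {"tx":0,"ty":0,"tz":0,"rx":0,"ry":0,"rz":0.35,"gripper":-1}
    - {"tx":0,"ty":0,"tz":0,"rx":0,"ry":0,"rz":0.35,"gripper":-1}
    - {"tx":0,"ty":0,"tz":0,"rx":0,"ry":0,"rz":0.35,"gripper":-1}
    - {"tx":0,"ty":0,"tz":0,"rx":0,"ry":0,"rz":0.35,"gripper":-1}
    - {"tx":0,"ty":0,"tz":0,"rx":0,"ry":0,"rz":0.35,"gripper":-1}
    - {"tx":0,"ty":0,"tz":0,"rx":0,"ry":0,"rz":0,"gripper":-1}

```text
time_s: 4.05
ee_pos: [630.7, -184.2, 189.0]
ee_rot: [-180.0, 0.0, -4.2]
force: [-0.2, 0.0, -0.7]
gripper_width: 91.0
gripper_force: 0.0
```

```bash
python3 plan.py 630.5 -184.8 92 -4.3
python3 - <<'E'
from h import *
c=snap('side');t=snap('top')
s=env.state();print(proj(c,s['ee_pos'])-[340,150],proj(t,s['ee_pos'])-[230,150],s['qpos'])
g=np.vstack([cv2.resize(c['img'][150:300,200:440],None,fx=2.5,fy=2.5,interpolation=3),cv2.resize(t['img'][140:225,230:430],None,fx=3,fy=2.6,interpolation=3)])
cv2.imwrite('pics/c2.png',g[:,:,::-1])
E
```

```text
at [ 630.7 -184.2  189. ] [-1.7999e+02  2.0000e-02 -4.1800e+00] w 91.0 F [-0.2  0.  -0.7] t 4.0
turn 0 rows of [-0.     0.001  0.004] | shift 2 rows of [-0.0002  0.0006  0.097 ] total [-0.0004  0.0013  0.194 ]
[42.65906806 61.48502083] [155.93298814  29.64012286] [-1.72852445e+01  2.58440339e+01  7.78845559e+01  6.09470126e-03
  7.62838352e+01  7.68554513e+01]
```

View pics/c2.png

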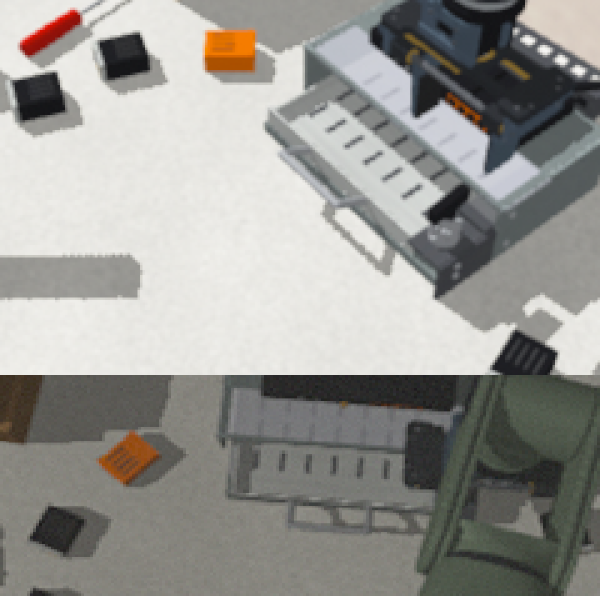

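The gripper stands high above the T-grip, which in the side crop is at (448,203), and everything else is in place. Descending and pinching.

Emit:
send_rows:
  motion:
    - {"tx":0,"ty":0.001,"tz":0.075,"rx":0,"ry":0,"rz":0,"gripper":-1}
    - {"tx":0,"ty":0,"tz":0.075,"rx":0,"ry":0,"rz":0,"gripper":-1}
    - {"tx":0,"ty":0,"tz":0.042,"rx":0,"ry":0,"rz":0,"gripper":-1}
    - {"tx":0,"ty":0,"tz":0,"rx":0,"ry":0,"rz":0,"gripper":1}
    - {"tx":0,"ty":0,"tz":0,"rx":0,"ry":0,"rz":0,"gripper":1}
    - {"tx":0,"ty":0,"tz":0,"rx":0,"ry":0,"rz":0,"gripper":1}
    - {"tx":0,"ty":0,"tz":0,"rx":0,"ry":0,"rz":0,"gripper":1}
    - {"tx":0,"ty":0,"tz":0,"rx":0,"ry":0,"rz":0,"gripper":1}
    - {"tx":0,"ty":0,"tz":0,"rx":0,"ry":0,"rz":0,"gripper":1}
  grip_force: 35

```text
time_s: 5.28
ee_pos: [630.8, -184.7, 93.3]
ee_rot: [-180.0, -0.0, -4.3]
force: [-0.1, 0.1, 0.7]
gripper_width: 34.4
gripper_force: 0.0
```

```bash
python3 - <<'E'
from h import *
c=snap('side')
cv2.imwrite('pics/c3.png',cv2.resize(c['img'][170:280,300:430],None,fx=4,fy=4,interpolation=3)[:,:,::-1])
print(env.state()['torque'])
E
```

```text
[-0.03149927  0.19889432 -0.0491913 ]
```

View pics/c3.png

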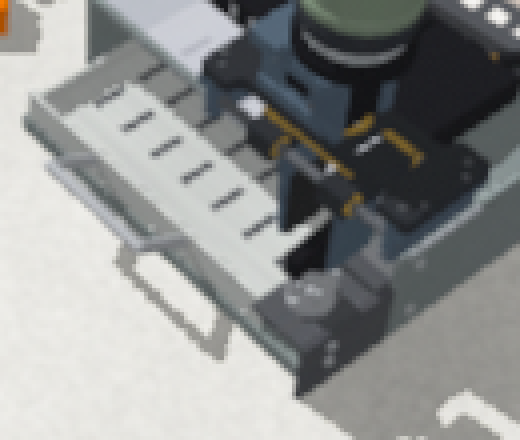

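The fingers straddle the black grip at (310,260) and are still closing, width 34 mm. I'll close fully, then lift 11 mm and look at the force.

Emit:
send_rows:
  motion:
    - {"tx":0,"ty":0,"tz":0,"rx":0,"ry":0,"rz":0,"gripper":1}
    - {"tx":0,"ty":0,"tz":0,"rx":0,"ry":0,"rz":0,"gripper":1}
    - {"tx":0,"ty":0,"tz":0,"rx":0,"ry":0,"rz":0,"gripper":1}
    - {"tx":0,"ty":0,"tz":0,"rx":0,"ry":0,"rz":0,"gripper":1}

```text
time_s: 5.82
ee_pos: [631.0, -184.2, 93.1]
ee_rot: [-180.0, -0.0, -4.3]
force: [1.3, 3.2, -0.0]
gripper_width: 13.0
gripper_force: 35.0
```

Emit:
send_rows:
  motion:
    - {"tx":0,"ty":0,"tz":-0.011,"rx":0,"ry":0,"rz":0,"gripper":1}
    - {"tx":0,"ty":0,"tz":-0.011,"rx":0,"ry":0,"rz":0,"gripper":1}
    - {"tx":0,"ty":0,"tz":0,"rx":0,"ry":0,"rz":0,"gripper":1}

```text
time_s: 6.2
ee_pos: [630.7, -184.3, 103.7]
ee_rot: [-179.9, 0.0, -4.3]
force: [3.9, 3.2, -10.2]
gripper_width: 12.8
gripper_force: 35.0
```

The force matches the spring at about 11 mm. Lifting on to 22 mm.

Emit:
send_rows:
  motion:
    - {"tx":0,"ty":0,"tz":-0.012,"rx":0,"ry":0,"rz":0,"gripper":1}
    - {"tx":0,"ty":0,"tz":-0.012,"rx":0,"ry":0,"rz":0,"gripper":1}
    - {"tx":0,"ty":0,"tz":0,"rx":0,"ry":0,"rz":0,"gripper":1}

```text
time_s: 6.58
ee_pos: [630.6, -184.2, 115.2]
ee_rot: [-179.9, 0.0, -4.3]
force: [4.4, 3.0, -11.8]
gripper_width: 13.0
gripper_force: 35.0
```

Emit:
send_rows:
  motion:
    - {"tx":0,"ty":0,"tz":0,"rx":0,"ry":0,"rz":-0.31,"gripper":1}
    - {"tx":0,"ty":0,"tz":0,"rx":0,"ry":0,"rz":-0.31,"gripper":1}
    - {"tx":0,"ty":0,"tz":0,"rx":0,"ry":0,"rz":-0.31,"gripper":1}
    - {"tx":0,"ty":0,"tz":0,"rx":0,"ry":0,"rz":-0.31,"gripper":1}
    - {"tx":0,"ty":0,"tz":0,"rx":0,"ry":0,"rz":-0.31,"gripper":1}
    - {"tx":0,"ty":0,"tz":0,"rx":0,"ry":0,"rz":-0.31,"gripper":1}
    - {"tx":0,"ty":0,"tz":0,"rx":0,"ry":0,"rz":-0.31,"gripper":1}
    - {"tx":0,"ty":0,"tz":0,"rx":0,"ry":0,"rz":-0.31,"gripper":1}
    - {"tx":0,"ty":0,"tz":0,"rx":0,"ry":0,"rz":0,"gripper":1}

```text
time_s: 7.7
ee_pos: [630.6, -185.8, 117.4]
ee_rot: [179.9, 0.1, 70.0]
force: [-0.1, 0.5, -0.3]
gripper_width: 0.6
gripper_force: 0.0
```

```bash
python3 -c "
from workcell import env
s=env.state();print(s['torque'],s['force'],s['ee_pos'])"
```

```text
[-0.05808098  0.07599365 -0.0031603 ] [-0.1451621   0.5194248  -0.32148216] [ 630.56503763 -185.81341121  117.44913176]
```

The grip slackened and slipped off: width 0.6 mm, no force. Opening the fingers and rising to look.

Emit:
send_rows:
  motion:
    - {"tx":0,"ty":0,"tz":-0.06,"rx":0,"ry":0,"rz":0,"gripper":-1}
    - {"tx":0,"ty":0,"tz":-0.12,"rx":0,"ry":0,"rz":0,"gripper":-1}
    - {"tx":0,"ty":0,"tz":0,"rx":0,"ry":0,"rz":0,"gripper":-1}
    - {"tx":0,"ty":0,"tz":0,"rx":0,"ry":0,"rz":0,"gripper":-1}

```text
time_s: 8.2
ee_pos: [630.3, -185.3, 206.8]
ee_rot: [180.0, 0.0, 70.0]
force: [-0.1, 1.3, -0.6]
gripper_width: 37.9
gripper_force: 0.0
```

```bash
python3 - <<'E'
from h import *
c=snap('side')
cv2.imwrite('pics/c4.png',cv2.resize(c['img'][190:270,330:430],None,fx=5,fy=5,interpolation=3)[:,:,::-1])
print(proj(c,(630.5,-184.8,110)),proj(c,(630.5,-184.8,126)))
E
```

```text
[379.54448156 231.66163651] [380.17360952 227.76615874]
```

View pics/c4.png

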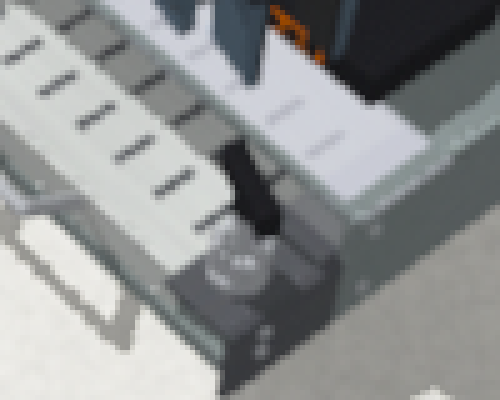

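The bar is now turned, running (235,150)–(268,230) in the crop, and still raised. I'll check its angle and height.

```bash
python3 - <<'E'
from h import *
c=snap('side')
f=lambda x,y:(x/5+330-.4,y/5+190-.4)
for ce,p,k in blobs(c,(370,212,390,240),45,20):
    print(ce)
    for z in(126,130):
        P=np.array([onz(c,q,z)[:2] for q in p]);print(z,P.round(1))
for z in(110,126,130):
    a,b=onz(c,f(228,152),z),onz(c,f(272,228),z); d=a-b
    print(z,((a+b)/2).round(1),np.degrees(np.arctan2(d[1],d[0])),np.linalg.norm(d))
for turn in (1.1,1.2,1.3,1.4):
    for z in (126,130):
        y=np.radians(-4.3)+turn;v=28*np.array([np.cos(y),np.sin(y),0]);m=np.array([630.5,-184.8,z])
        print(turn,z,(proj(c,m+v)-[330,190])*5,(proj(c,m-v)-[330,190])*5)
E
```

```text
[379.28676414 227.89705849]
126 [[ 633.1 -152.9]
 [ 655.  -158. ]
 [ 624.  -213.2]
 [ 603.  -207.9]]
130 [[ 630.2 -155. ]
 [ 652.  -160. ]
 [ 621.1 -214.9]
 [ 600.2 -209.8]]
110 [ 641.5 -175.3  110. ] 65.14238683427052 56.1270088839539
126 [ 630. -183.  126.] 65.14238683427043 55.16958808056007
130 [ 627.1 -184.9  130. ] 65.14238683427045 54.930232879711646
1.1 126 [234.33687955 149.60495972] [267.92855513 229.312666  ]
1.1 130 [235.0810181  144.65974652] [268.77924976 224.4048758 ]
1.2 126 [229.39749937 150.65477208] [273.00902538 228.19888227]
1.2 130 [230.13013866 145.71018209] [273.87188452 223.2902773 ]
1.3 126 [224.66501187 152.08140711] [277.86017326 226.68686765]
1.3 130 [225.38674633 147.13759008] [278.73448677 221.77723674]
1.4 126 [220.1849632  153.87183248] [282.43172179 224.79306026]
1.4 130 [220.89648826 148.92893391] [283.31665665 219.88220656]
```

The bar's turn is about 1.21–1.3 with its height near the notch. To be sure it is seated, I'll regrip along the notch angle, lift a little, then lower it and feel.

Emit:
send_rows:
  motion:
    - {"tx":0,"ty":0,"tz":0,"rx":0,"ry":0,"rz":0,"gripper":-1}
    - {"tx":0,"ty":0,"tz":0,"rx":0,"ry":0,"rz":0,"gripper":-1}
    - {"tx":0,"ty":0,"tz":0.08,"rx":0,"ry":0,"rz":0,"gripper":-1}
    - {"tx":0,"ty":0,"tz":0.08,"rx":0,"ry":0,"rz":0,"gripper":-1}
    - {"tx":0,"ty":0,"tz":0.04,"rx":0,"ry":0,"rz":0,"gripper":-1}
    - {"tx":0,"ty":0,"tz":0,"rx":0,"ry":0,"rz":0,"gripper":1}
    - {"tx":0,"ty":0,"tz":0,"rx":0,"ry":0,"rz":0,"gripper":1}
    - {"tx":0,"ty":0,"tz":0,"rx":0,"ry":0,"rz":0,"gripper":1}
    - {"tx":0,"ty":0,"tz":0,"rx":0,"ry":0,"rz":0,"gripper":1}
    - {"tx":0,"ty":0,"tz":0,"rx":0,"ry":0,"rz":0,"gripper":1}
    - {"tx":0,"ty":0,"tz":0,"rx":0,"ry":0,"rz":0,"gripper":1}
    - {"tx":0,"ty":0,"tz":0,"rx":0,"ry":0,"rz":0,"gripper":1}
  grip_force: 40

```text
time_s: 9.8
ee_pos: [630.8, -184.7, 106.1]
ee_rot: [-180.0, -0.0, 70.1]
force: [0.1, -0.6, 0.0]
gripper_width: 24.1
gripper_force: 0.0
```

Emit:
send_rows:
  motion:
    - {"tx":0,"ty":0,"tz":0,"rx":0,"ry":0,"rz":0,"gripper":1}
    - {"tx":0,"ty":0,"tz":0,"rx":0,"ry":0,"rz":0,"gripper":1}
    - {"tx":0,"ty":0,"tz":0,"rx":0,"ry":0,"rz":0,"gripper":1}
    - {"tx":0,"ty":0,"tz":0,"rx":0,"ry":0,"rz":0,"gripper":1}

```text
time_s: 10.3
ee_pos: [629.5, -184.6, 106.0]
ee_rot: [-179.8, 0.0, 70.1]
force: [-5.7, 1.3, 2.5]
gripper_width: 13.3
gripper_force: 39.9
```

Emit:
send_rows:
  motion:
    - {"tx":0,"ty":0,"tz":-0.005,"rx":0,"ry":0,"rz":0,"gripper":1}
    - {"tx":0,"ty":0,"tz":-0.006,"rx":0,"ry":0,"rz":0,"gripper":1}
    - {"tx":0,"ty":0,"tz":0,"rx":0,"ry":0,"rz":0,"gripper":1}

```text
time_s: 10.68
ee_pos: [629.4, -184.5, 109.7]
ee_rot: [-179.8, 0.0, 70.1]
force: [-3.5, -0.2, -12.5]
gripper_width: 13.6
gripper_force: 39.8
```

Emit:
send_rows:
  motion:
    - {"tx":0,"ty":0,"tz":0.006,"rx":0,"ry":0,"rz":0,"gripper":1}
    - {"tx":0,"ty":0,"tz":0,"rx":0,"ry":0,"rz":0,"gripper":1}

```text
time_s: 10.92
ee_pos: [629.5, -184.5, 107.5]
ee_rot: [-179.8, 0.0, 70.1]
force: [-5.1, 0.9, -11.5]
gripper_width: 13.7
gripper_force: 39.8
```

Emit:
send_rows:
  motion:
    - {"tx":0,"ty":0,"tz":0.005,"rx":0,"ry":0,"rz":0,"gripper":1}
    - {"tx":0,"ty":0,"tz":0,"rx":0,"ry":0,"rz":0,"gripper":1}

```text
time_s: 11.18
ee_pos: [629.6, -184.5, 106.3]
ee_rot: [-179.9, 0.0, 70.1]
force: [-5.8, -0.7, -8.4]
gripper_width: 13.2
gripper_force: 39.8
```

Emit:
send_rows:
  motion:
    - {"tx":0,"ty":0,"tz":0.004,"rx":0,"ry":0,"rz":0,"gripper":1}
    - {"tx":0,"ty":0,"tz":0,"rx":0,"ry":0,"rz":0,"gripper":1}

```text
time_s: 11.42
ee_pos: [629.8, -184.6, 106.0]
ee_rot: [-179.9, 0.0, 70.1]
force: [-8.1, 0.7, -0.5]
gripper_width: 13.2
gripper_force: 39.9
```

Emit:
send_rows:
  motion:
    - {"tx":0,"ty":0,"tz":-0.008,"rx":0,"ry":0,"rz":0,"gripper":1}
    - {"tx":0,"ty":0,"tz":-0.008,"rx":0,"ry":0,"rz":0,"gripper":1}
    - {"tx":0,"ty":0,"tz":0,"rx":0,"ry":0,"rz":0,"gripper":1}

```text
time_s: 11.8
ee_pos: [629.5, -184.5, 111.7]
ee_rot: [-179.8, 0.0, 70.1]
force: [-5.5, -0.7, -11.5]
gripper_width: 13.4
gripper_force: 39.8
```

It rises 5.7 mm without meeting the stop, so its rest height is the notch (16 mm). Lowering, releasing and rising.

Emit:
send_rows:
  motion:
    - {"tx":0,"ty":0,"tz":0.008,"rx":0,"ry":0,"rz":0,"gripper":1}
    - {"tx":0,"ty":0,"tz":0.008,"rx":0,"ry":0,"rz":0,"gripper":1}
    - {"tx":0,"ty":0,"tz":0,"rx":0,"ry":0,"rz":0,"gripper":1}
    - {"tx":0,"ty":0,"tz":0,"rx":0,"ry":0,"rz":0,"gripper":-1}
    - {"tx":0,"ty":0,"tz":0,"rx":0,"ry":0,"rz":0,"gripper":-1}
    - {"tx":0,"ty":0,"tz":0,"rx":0,"ry":0,"rz":0,"gripper":-1}
    - {"tx":0,"ty":0,"tz":-0.09,"rx":0,"ry":0,"rz":0,"gripper":-1}
    - {"tx":0,"ty":0,"tz":-0.07,"rx":0,"ry":0,"rz":0,"gripper":-1}
    - {"tx":0,"ty":0,"tz":0,"rx":0,"ry":0,"rz":0,"gripper":0.3}

```text
time_s: 12.92
ee_pos: [633.7, -185.3, 188.5]
ee_rot: [179.4, -0.1, 70.1]
force: [0.6, 0.2, -0.4]
gripper_width: 56.2
gripper_force: 0.0
```

```bash
python3 plan.py 577 -27.2 130 85.7 577 -27.2 41 85.7
python3 - <<'E'
from h import *
c=snap('side')
for ce,p,k in blobs(c,(370,212,390,240),45,20): print(ce,[onz(c,q,126)[:2].round(1) for q in p])
E
```

```text
at [ 633.7 -185.3  188.5] [ 1.7942e+02 -5.0000e-02  7.0100e+01] w 56.2 F [ 0.6  0.2 -0.4] t 12.9
turn 2 rows of [ 0.01  0.   -0.26] | shift 3 rows of [ 0.1023 -0.0456  0.039 ] total [ 0.3069 -0.1368  0.117 ]
turn 0 rows of [0. 0. 0.] | shift 2 rows of [ 0.    -0.     0.089] total [ 0.    -0.     0.178]
[379.31577873 227.92356491] [array([ 629.1, -152.7]), array([ 653.3, -155.4]), array([ 627.8, -213.7]), array([ 604.6, -210.6])]
```

Plunger still up. Going to the handle with a 32 mm opening.

Emit:
send_rows:
  motion:
    - {"tx":0,"ty":0,"tz":0,"rx":0.01,"ry":0,"rz":-0.26,"gripper":0.3}
    - {"tx":0,"ty":0,"tz":0,"rx":0.01,"ry":0,"rz":-0.26,"gripper":0.3}
    - {"tx":0.1023,"ty":-0.0456,"tz":0.039,"rx":0,"ry":0,"rz":0,"gripper":0.3}
    - {"tx":0.1023,"ty":-0.0456,"tz":0.039,"rx":0,"ry":0,"rz":0,"gripper":0.3}
    - {"tx":0.1023,"ty":-0.0456,"tz":0.039,"rx":0,"ry":0,"rz":0,"gripper":0.3}
    - {"tx":0,"ty":0,"tz":0,"rx":0,"ry":0,"rz":0,"gripper":0.3}
    - {"tx":0,"ty":0,"tz":0,"rx":0,"ry":0,"rz":0,"gripper":0.3}

```text
time_s: 13.85
ee_pos: [573.7, -26.6, 126.0]
ee_rot: [-179.4, -0.1, 85.7]
force: [0.6, -0.3, 0.4]
gripper_width: 31.9
gripper_force: 0.0
```

```bash
python3 plan.py 577 -27.2 41 85.7
python3 - <<'E'
from h import *
c=snap('side')
cv2.imwrite('pics/c5.png',cv2.resize(c['img'][170:270,300:420],None,fx=4,fy=4,interpolation=3)[:,:,::-1])
E
```

```text
at [573.7 -26.6 126. ] [-1.794e+02 -6.000e-02  8.574e+01] w 31.9 F [ 0.6 -0.3  0.4] t 13.8
turn 1 rows of [-0.02  -0.002  0.001] | shift 2 rows of [-0.0004  0.0033  0.085 ] total [-0.0008  0.0066  0.17  ]
```

View pics/c5.png

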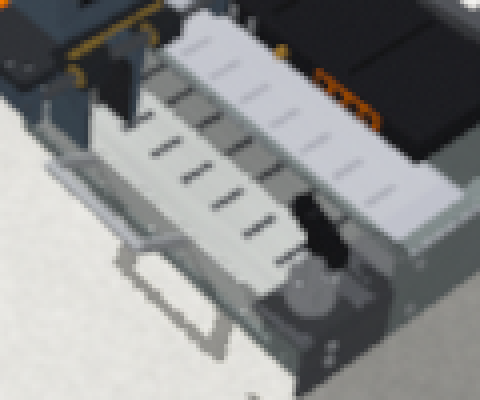

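The arm hovers above the handle bar, which in the crop runs (50,165)–(140,245). Correcting by 3 mm, descending, then closing.

Emit:
send_rows:
  motion:
    - {"tx":0,"ty":0.0066,"tz":0,"rx":-0.02,"ry":0,"rz":0,"gripper":0.3}
    - {"tx":0,"ty":0,"tz":0.06,"rx":0,"ry":0,"rz":0,"gripper":0.3}
    - {"tx":0,"ty":0,"tz":0.06,"rx":0,"ry":0,"rz":0,"gripper":0.3}
    - {"tx":0,"ty":0,"tz":0.05,"rx":0,"ry":0,"rz":0,"gripper":0.3}
    - {"tx":0,"ty":0,"tz":0,"rx":0,"ry":0,"rz":0,"gripper":0.3}
  grip_force: 25

```text
time_s: 14.52
ee_pos: [575.8, -27.4, 39.9]
ee_rot: [-179.8, -0.1, 85.6]
force: [0.5, 0.4, -0.7]
gripper_width: 31.6
gripper_force: 0.0
```

Emit:
send_rows:
  motion:
    - {"tx":0,"ty":0,"tz":0,"rx":0,"ry":0,"rz":0,"gripper":1}
    - {"tx":0,"ty":0,"tz":0,"rx":0,"ry":0,"rz":0,"gripper":1}
    - {"tx":0,"ty":0,"tz":0,"rx":0,"ry":0,"rz":0,"gripper":1}
    - {"tx":0,"ty":0,"tz":0,"rx":0,"ry":0,"rz":0,"gripper":1}

```text
time_s: 15.02
ee_pos: [577.1, -26.6, 42.0]
ee_rot: [179.9, -0.1, 85.7]
force: [-1.1, 0.6, -1.0]
gripper_width: 0.7
gripper_force: 0.0
```

```bash
python3 plan.py 577 -27.2 41 85.7
```

```text
at [577.1 -26.6  42. ] [ 1.7994e+02 -9.0000e-02  8.5700e+01] w 0.7 F [-1.1  0.6 -1. ] t 15.0
turn 0 rows of [ 0.002 -0.003 -0.   ] | shift 1 rows of [-0.0013 -0.      0.0021] total [-0.0013 -0.      0.0021]
```

```bash
python3 - <<'E'
from h import *
c=snap('side');t=snap('top');s=env.state()
print((proj(c,s['ee_pos'])-[300,180])*4.5,(proj(t,s['ee_pos'])-[290,150])*4.5,s['qpos'])
a=cv2.resize(c['img'][180:260,300:410],None,fx=4.5,fy=4.5,interpolation=3);b=cv2.resize(t['img'][150:200,290:400],None,fx=4.5,fy=4.5,interpolation=3)
cv2.imwrite('pics/c6.png',np.vstack([a,b])[:,:,::-1])
E
```

```text
[102.96056746 207.55644198] [220.61448422 224.65400556] [ -3.82674951  25.91721659 100.94797352   0.1082127   53.10100291
   0.40944234]
```

View pics/c6.png

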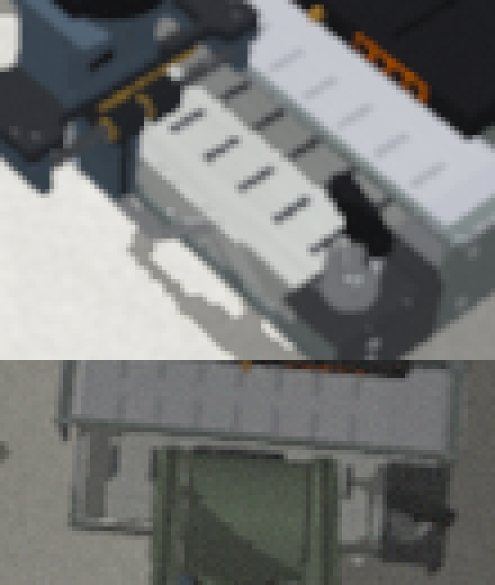

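The bar cannot be seen clearly and the fingers closed empty. Opening and rising to look at the handle.

Emit:
send_rows:
  motion:
    - {"tx":0,"ty":0,"tz":0,"rx":0,"ry":0,"rz":0,"gripper":0.3}
    - {"tx":0,"ty":0,"tz":0,"rx":0,"ry":0,"rz":0,"gripper":0.3}
    - {"tx":0,"ty":0,"tz":0,"rx":0,"ry":0,"rz":0,"gripper":0.3}
    - {"tx":0,"ty":0,"tz":-0.1,"rx":0,"ry":0,"rz":0,"gripper":0.3}
    - {"tx":0,"ty":0,"tz":-0.1,"rx":0,"ry":0,"rz":0,"gripper":0.3}
    - {"tx":0,"ty":0,"tz":-0.1,"rx":0,"ry":0,"rz":0,"gripper":0.3}
    - {"tx":0,"ty":0,"tz":0,"rx":0,"ry":0,"rz":0,"gripper":0.3}

```text
time_s: 16.0
ee_pos: [579.4, -26.9, 196.2]
ee_rot: [179.4, -0.1, 85.7]
force: [0.4, 0.4, -0.6]
gripper_width: 32.1
gripper_force: 0.0
```

```bash
python3 - <<'E'
from h import *
c=snap('side','side7.png');t=snap('top')
np.set_printoptions(suppress=True,precision=1)
for y in (23,-27,-77):
    print(proj(c,(577-.07*(-27-y),y,60)),proj(t,(577,y,60)))
a=cv2.imread('pics/side0.png')[190:250,300:380].astype(int);b=c['img'][190:250,300:380,::-1].astype(int)
d=np.abs(a-b).max(2); print('diff',(d>40).sum()); ys,xs=np.where(d>40)
v=np.vstack([cv2.resize(a.astype(np.uint8),None,fx=5,fy=5,interpolation=3),cv2.resize(b.astype(np.uint8),None,fx=5,fy=5,interpolation=3)])
cv2.imwrite('pics/c7.png',v)
E
```

```text
[311.9 212. ] [326.2 199.3]
[323.1 222.1] [339.3 199.3]
[334.8 232.5] [352.5 199.4]
diff 115
```

View pics/c7.png

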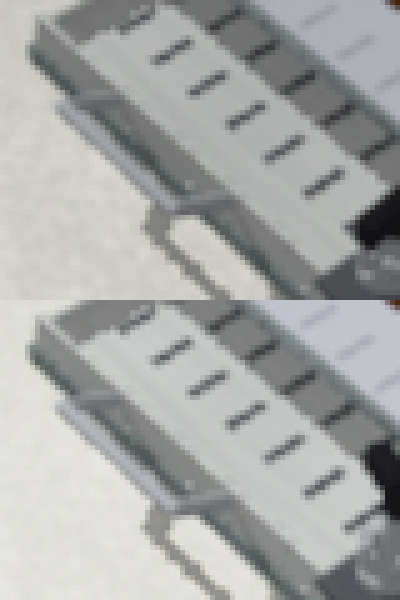

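The handle hasn't moved: bar (60,105)–(165,205) in both crops, matching the projection of (577, −27, 60). I'll descend again and look before closing.

```bash
python3 plan.py 577 -27.2 41 85.7
```

```text
at [576.5 -26.8 191.4] [ 1.7999e+02 -9.0000e-02  8.5690e+01] w 32.1 F [-0.1  0.6 -0.7] t 16.1
turn 0 rows of [ 0.    -0.003 -0.   ] | shift 3 rows of [-0.0003  0.0004  0.1003] total [-0.0008  0.0011  0.3009]
```

Emit:
send_rows:
  motion:
    - {"tx":0,"ty":0,"tz":0.1,"rx":0,"ry":0,"rz":0,"gripper":0.3}
    - {"tx":0,"ty":0,"tz":0.1,"rx":0,"ry":0,"rz":0,"gripper":0.3}
    - {"tx":0,"ty":0,"tz":0.06,"rx":0,"ry":0,"rz":0,"gripper":0.3}
    - {"tx":0,"ty":0,"tz":0.04,"rx":0,"ry":0,"rz":0,"gripper":0.3}
    - {"tx":0,"ty":0,"tz":0,"rx":0,"ry":0,"rz":0,"gripper":0.3}
    - {"tx":0,"ty":0,"tz":0,"rx":0,"ry":0,"rz":0,"gripper":0.3}

```text
time_s: 16.85
ee_pos: [576.7, -26.6, 41.4]
ee_rot: [-180.0, -0.1, 85.7]
force: [-0.1, 0.1, -0.2]
gripper_width: 31.9
gripper_force: 0.0
```

```bash
python3 - <<'E'
from h import *
c=snap('side');print(env.state()['ee_pos'],env.state()['gripper_width'])
cv2.imwrite('pics/c8.png',cv2.resize(c['img'][190:250,295:375],None,fx=8,fy=8,interpolation=3)[:,:,::-1])
for X in [(577,-27,60),(577,-27,41),(561,-26,41),(593,-28,41)]: print((proj(c,X)-[295,190])*8)
E
```

```text
[577.15755049 -26.56865077  41.95590593] 31.514887806623697
[224.89453853 256.46261653]
[224.17012598 290.98174053]
[190.41530984 313.02420959]
[257.57310714 269.16902569]
```

View pics/c8.png

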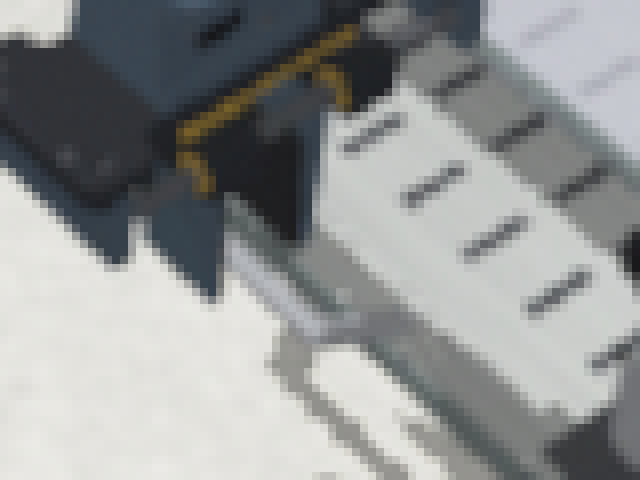

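The bar at (240,250)–(310,330) runs between the fingers, whose tips are at (215,300) and (300,240). Closing while watching the width.

Emit:
send_rows:
  motion:
    - {"tx":0,"ty":0,"tz":0,"rx":0,"ry":0,"rz":0,"gripper":0.6}
    - {"tx":0,"ty":0,"tz":0,"rx":0,"ry":0,"rz":0,"gripper":0.7}
    - {"tx":0,"ty":0,"tz":0,"rx":0,"ry":0,"rz":0,"gripper":0.7}
  grip_force: 15

```text
time_s: 17.27
ee_pos: [577.0, -26.6, 41.9]
ee_rot: [179.9, -0.1, 85.7]
force: [0.3, -1.1, 0.5]
gripper_width: 13.5
gripper_force: 0.0
```

Emit:
send_rows:
  motion:
    - {"tx":0,"ty":0,"tz":0,"rx":0,"ry":0,"rz":0,"gripper":0.8}
    - {"tx":0,"ty":0,"tz":0,"rx":0,"ry":0,"rz":0,"gripper":0.85}
    - {"tx":0,"ty":0,"tz":0,"rx":0,"ry":0,"rz":0,"gripper":0.85}

```text
time_s: 17.65
ee_pos: [576.8, -26.6, 41.5]
ee_rot: [180.0, -0.1, 85.7]
force: [0.3, -0.2, -0.1]
gripper_width: 7.1
gripper_force: 0.0
```

Emit:
send_rows:
  motion:
    - {"tx":0,"ty":0,"tz":0,"rx":0,"ry":0,"rz":0,"gripper":0.9}
    - {"tx":0,"ty":0,"tz":0,"rx":0,"ry":0,"rz":0,"gripper":1}

```text
time_s: 17.9
ee_pos: [576.8, -26.5, 41.5]
ee_rot: [180.0, -0.1, 85.7]
force: [-0.0, -0.5, -0.0]
gripper_width: 0.7
gripper_force: 0.0
```

The fingers close freely, and in the picture the tips show about 20 mm higher than the commanded TCP, so the real fingertips are about 20 mm above the reported TCP. Opening, going 20 mm lower and closing again.

Emit:
send_rows:
  motion:
    - {"tx":0,"ty":0,"tz":-0.02,"rx":0,"ry":0,"rz":0,"gripper":0.3}
    - {"tx":0,"ty":0,"tz":-0.02,"rx":0,"ry":0,"rz":0,"gripper":0.3}
    - {"tx":0,"ty":0,"tz":0,"rx":0,"ry":0,"rz":0,"gripper":0.3}
    - {"tx":0,"ty":0,"tz":0,"rx":0,"ry":0,"rz":0,"gripper":0.3}
    - {"tx":0,"ty":0,"tz":0.04,"rx":0,"ry":0,"rz":0,"gripper":0.3}
    - {"tx":0,"ty":0,"tz":0.04,"rx":0,"ry":0,"rz":0,"gripper":0.3}
    - {"tx":0,"ty":0,"tz":0,"rx":0,"ry":0,"rz":0,"gripper":0.3}
    - {"tx":0,"ty":0,"tz":0,"rx":0,"ry":0,"rz":0,"gripper":1}
    - {"tx":0,"ty":0,"tz":0,"rx":0,"ry":0,"rz":0,"gripper":1}
    - {"tx":0,"ty":0,"tz":0,"rx":0,"ry":0,"rz":0,"gripper":1}
    - {"tx":0,"ty":0,"tz":0,"rx":0,"ry":0,"rz":0,"gripper":1}
  grip_force: 25

```text
time_s: 19.27
ee_pos: [577.9, -26.6, 22.4]
ee_rot: [179.8, -0.1, 85.7]
force: [0.8, 0.3, 1.9]
gripper_width: 9.2
gripper_force: 25.0
```

Gripped, 9.2 mm. Pulling the tray out.

Emit:
send_rows:
  motion:
    - {"tx":0,"ty":-0.03,"tz":0,"rx":0,"ry":0,"rz":0,"gripper":1}
    - {"tx":0,"ty":-0.04,"tz":0,"rx":0,"ry":0,"rz":0,"gripper":1}
    - {"tx":0,"ty":0,"tz":0,"rx":0,"ry":0,"rz":0,"gripper":1}

```text
time_s: 19.65
ee_pos: [539.4, -23.1, 22.3]
ee_rot: [-179.8, -0.2, 85.6]
force: [-2.5, 2.1, 6.8]
gripper_width: 9.1
gripper_force: 25.0
```

Emit:
send_rows:
  motion:
    - {"tx":0,"ty":-0.04,"tz":0,"rx":0,"ry":0,"rz":0,"gripper":1}
    - {"tx":0,"ty":-0.04,"tz":0,"rx":0,"ry":0,"rz":0,"gripper":1}
    - {"tx":0,"ty":-0.04,"tz":0,"rx":0,"ry":0,"rz":0,"gripper":1}
    - {"tx":0,"ty":-0.04,"tz":0,"rx":0,"ry":0,"rz":0,"gripper":1}
    - {"tx":0,"ty":-0.04,"tz":0,"rx":0,"ry":0,"rz":0,"gripper":1}
    - {"tx":0,"ty":-0.026,"tz":0,"rx":0,"ry":0,"rz":0,"gripper":1}
    - {"tx":0,"ty":-0.01,"tz":0,"rx":0,"ry":0,"rz":0,"gripper":1}
    - {"tx":0,"ty":0,"tz":0,"rx":0,"ry":0,"rz":0,"gripper":1}

```text
time_s: 20.65
ee_pos: [429.4, -13.1, 22.4]
ee_rot: [179.3, -0.3, 85.5]
force: [11.4, 10.1, -6.8]
gripper_width: 9.2
gripper_force: 24.9
```

The stop pushes back after about 149 mm of travel, and the drift puts the rack's yaw nearer −5.2°. Releasing, rising and measuring the tray.

Emit:
send_rows:
  motion:
    - {"tx":0,"ty":0.004,"tz":0,"rx":0,"ry":0,"rz":0,"gripper":1}
    - {"tx":0,"ty":0,"tz":0,"rx":0,"ry":0,"rz":0,"gripper":0.3}
    - {"tx":0,"ty":0,"tz":0,"rx":0,"ry":0,"rz":0,"gripper":0.3}
    - {"tx":0,"ty":0,"tz":0,"rx":0,"ry":0,"rz":0,"gripper":0.3}
    - {"tx":0,"ty":0,"tz":-0.1,"rx":0,"ry":0,"rz":0,"gripper":0.3}
    - {"tx":0,"ty":0,"tz":-0.1,"rx":0,"ry":0,"rz":0,"gripper":-0.5}
    - {"tx":0,"ty":0,"tz":-0.1,"rx":0,"ry":0,"rz":0,"gripper":-1}
    - {"tx":-0.12,"ty":0,"tz":0,"rx":0,"ry":0,"rz":0,"gripper":-1}
    - {"tx":-0.12,"ty":0,"tz":0,"rx":0,"ry":0,"rz":0,"gripper":-1}
    - {"tx":-0.12,"ty":0,"tz":0,"rx":0,"ry":0,"rz":0,"gripper":-1}
    - {"tx":-0.1,"ty":0,"tz":0,"rx":0,"ry":0,"rz":0,"gripper":-1}
    - {"tx":0,"ty":0,"tz":0,"rx":0,"ry":0,"rz":0,"gripper":-1}

```text
time_s: 22.15
ee_pos: [408.0, -247.5, 170.7]
ee_rot: [-180.0, -0.1, 85.4]
force: [-0.1, 0.6, -0.4]
gripper_width: 90.9
gripper_force: 0.0
```

```bash
python3 - <<'E'
from h import *
t=snap('top','top9.png');c=snap('side','side9.png')
np.set_printoptions(suppress=True,precision=1)
print(env.state()['ee_pos'],env.state()['ee_rot'],env.state()['qpos'])
a=cv2.resize(t['img'][150:250,280:420],None,fx=5.5,fy=5.5,interpolation=3)
cv2.imwrite('pics/c9.png',cv2.convertScaleAbs(a,alpha=1.4)[:,:,::-1])
for roi in[(236,188,264,248),(405,185,435,215)]:
    for ce,p,k in blobs(t,roi,55): print('top',ce,[onz(t,q,30)[:2] for q in p])
E
```

```text
[ 408.2 -244.5  170.7] [-179.9   -0.2   85.6] [-32.4  10.2 103.6   0.1  66.3 -28.1]
top [243.4 231.1] [array([441.9, 376. ]), array([493.7, 351.3]), array([470. , 303.7]), array([418.5, 328.6])]
top [248.9 198.9] [array([566.6, 358.5]), array([618.7, 333.4]), array([594.9, 287. ]), array([543.1, 312.2])]
top [417.9 199. ] [array([ 604.2, -301.2]), array([ 616.2, -352.8]), array([ 563. , -363.3]), array([ 551., -312.])]
```

View pics/c9.png

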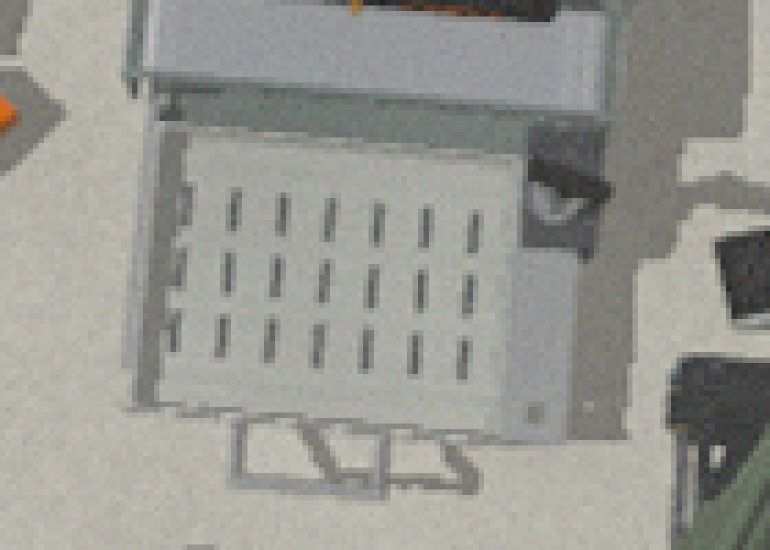

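The tray is out. The middle row of floor slots runs (178,267)–(468,294) with its centre at (324,281), and the handle bar runs (232,485)–(385,493).

```bash
python3 - <<'E'
from h import *
np.set_printoptions(suppress=True,precision=1)
t=snap('top'); c=snap('side')
f=lambda x,y:(x/5.5+280-.4,y/5.5+150-.4)
for n,p,z in[('slotL',(178,267),26),('slotC',(324,281),26),('slotR',(468,294),26),('backslot4',(330,218),26),('frontslot4',(318,345),26),('hL',(235,487),60),('hR',(382,493),60),('frontL',(158,402),26),('frontR',(498,430),26),('backL',(185,138),26),('backR',(520,160),26),('panelL',(130,406),48),('panelR',(565,440),48)]: print(n,onz(t,f(*p),z))
# dark floor slots by mask, both views, triangulate centre slot
for nm,cc,roi in(('top',t,(295,170,380,225)),('side',c,(230,170,400,290))):
    x0,y0,x1,y1=roi; g=cc['img'][y0:y1,x0:x1].max(2); g=cv2.resize(g,None,fx=4,fy=4,interpolation=3)
    b=cv2.adaptiveThreshold(g,255,0,1,31,14)
    L=[]
    for k in cv2.findContours(b,0,1)[0]:
        A=cv2.contourArea(k); (x,y),(w,h),_=cv2.minAreaRect(k)
        if 60<A<600 and 1.8<max(w,h)/(min(w,h)+.1)<8:
            uv=((x-1.5)/4+x0,(y-1.5)/4+y0); P=onz(cc,uv,26); L.append((P[0],P[1],A))
    print(nm,len(L)); print(np.array(sorted(L)))
E
```

```text
slotL [585.3  78.1  26. ]
slotC [575.8 -25.1  26. ]
slotR [ 567.  -126.6   26. ]
backslot4 [620.8 -29.3  26. ]
frontslot4 [530.4 -20.9  26. ]
hL [430.1  36.7  60. ]
hR [426.6 -63.4  60. ]
frontL [489.8  91.3  26. ]
frontR [ 471.4 -146.8   26. ]
backL [678.  74.  26.]
backR [ 663.1 -164.5   26. ]
panelL [485.6 109.6  48. ]
panelR [ 463.7 -190.2   48. ]
top 24
[[ 504.    98.5  333.5]
 [ 522.3 -122.8  164. ]
 [ 525.9  -88.9  126.5]
 [ 526.1  -54.   184.5]
 [ 529.8  -21.2  217. ]
 [ 533.6   12.6  198. ]
 [ 536.8   46.3  150.5]
 [ 539.    79.5   85. ]
 [ 565.2 -126.6  160.5]
 [ 569.4  -92.7  143.5]
 [ 572.8  -60.   185.5]
 [ 576.5  -25.1  201.5]
 [ 578.3    8.   156. ]
 [ 580.4   42.7  150. ]
 [ 585.6   77.1   86. ]
 [ 612.4 -130.2  185.5]
 [ 614.2  -97.   124. ]
 [ 616.   -64.   188. ]
 [ 619.8  -28.9  175. ]
 [ 620.9 -175.1  361. ]
 [ 623.3    5.1  163.5]
 [ 625.4   39.3  155.5]
 [ 629.2   72.5  101.5]
 [ 694.7   84.9  105. ]]
side 17
[[ 469.8  274.5  283. ]
 [ 501.8 -187.3  564.5]
 [ 528.8  -19.6  275.5]
 [ 533.3   15.   297.5]
 [ 536.6   49.   297. ]
 [ 550.7  314.8  598.5]
 [ 563.7   83.8  521.5]
 [ 581.1   44.6  312.5]
 [ 620.3   77.8  290.5]
 [ 625.6   40.1  260.5]
 [ 662.4   79.   417.5]
 [ 679.2 -154.1   91. ]
 [ 728.1 -145.2  125.5]
 [ 734.4  -81.2  166.5]
 [ 736.3  -43.   158.5]
 [ 783.2  -25.4  232. ]
 [ 813.8  -78.4  207.5]]
```

Tray middle is ≈ (575, −25.5) with yaw −5.3°, and the two views agree on the floor height. Now to pick the right-hand unit at (579, −335.5), yaw 12°, gripping along its length.

```bash
python3 plan.py 579 -335.5 90 102 579 -335.5 5 102
```

```text
at [ 408.6 -243.6  170.9] [-1.7996e+02 -1.3000e-01  8.5750e+01] w 91.5 F [ 0.1 -0.3 -0.8] t 22.4
turn 2 rows of [-0.    -0.002 -0.271] | shift 4 rows of [-0.0627  0.0738  0.0405] total [-0.2507  0.2952  0.1619]
turn 0 rows of [0. 0. 0.] | shift 2 rows of [ 0.    -0.     0.085] total [ 0.   -0.    0.17]
```

Emit:
send_rows:
  motion:
    - {"tx":0,"ty":0,"tz":0,"rx":0,"ry":-0.002,"rz":-0.271,"gripper":-1}
    - {"tx":0,"ty":0,"tz":0,"rx":0,"ry":-0.002,"rz":-0.271,"gripper":-1}
    - {"tx":-0.0627,"ty":0.0738,"tz":0.0405,"rx":0,"ry":0,"rz":0,"gripper":-1}
    - {"tx":-0.0627,"ty":0.0738,"tz":0.0405,"rx":0,"ry":0,"rz":0,"gripper":-1}
    - {"tx":-0.0627,"ty":0.0738,"tz":0.0405,"rx":0,"ry":0,"rz":0,"gripper":-1}
    - {"tx":-0.0627,"ty":0.0738,"tz":0.0405,"rx":0,"ry":0,"rz":0,"gripper":-1}
    - {"tx":0,"ty":0,"tz":0,"rx":0,"ry":0,"rz":0,"gripper":-1}
    - {"tx":0,"ty":0,"tz":0.06,"rx":0,"ry":0,"rz":0,"gripper":-1}
    - {"tx":0,"ty":0,"tz":0.06,"rx":0,"ry":0,"rz":0,"gripper":-1}
    - {"tx":0,"ty":0,"tz":0.05,"rx":0,"ry":0,"rz":0,"gripper":-1}
    - {"tx":0,"ty":0,"tz":0,"rx":0,"ry":0,"rz":0,"gripper":-1}
    - {"tx":0,"ty":0,"tz":0,"rx":0,"ry":0,"rz":0,"gripper":-1}

```text
time_s: 23.85
ee_pos: [580.0, -336.6, 7.0]
ee_rot: [179.9, 0.1, 102.0]
force: [0.2, 0.0, 0.3]
gripper_width: 91.3
gripper_force: 0.0
```

```bash
python3 plan.py 579 -335.5 5 102
python3 - <<'E'
from h import *
c=snap('side')
cv2.imwrite('pics/c10.png',cv2.resize(c['img'][255:325,365:455],None,fx=6,fy=6,interpolation=3)[:,:,::-1])
E
```

```text
at [ 580.  -336.6    7. ] [1.7990e+02 1.2000e-01 1.0201e+02] w 91.3 F [0.2 0.  0.3] t 23.9
turn 0 rows of [0.003 0.004 0.   ] | shift 1 rows of [ 0.0025 -0.0015  0.0041] total [ 0.0025 -0.0015  0.0041]
```

View pics/c10.png

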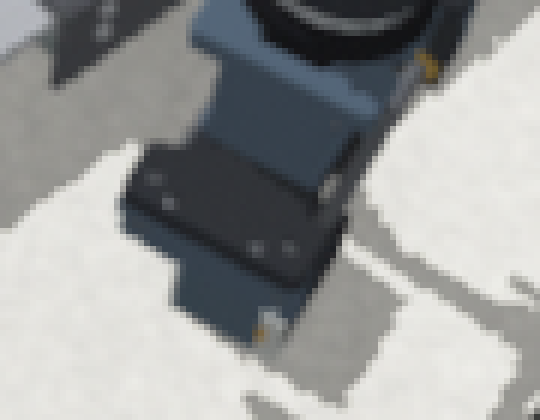

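The finger straddles the unit: its plate shows at (265,325), just right of the finger and still below the tips. My picture allowance is now used, so I'll work from numbers from here. Lowering gently while watching the force.

Emit:
send_rows:
  motion:
    - {"tx":0.0025,"ty":-0.0015,"tz":0.012,"rx":0,"ry":0,"rz":0,"gripper":-1}
    - {"tx":0,"ty":0,"tz":0.01,"rx":0,"ry":0,"rz":0,"gripper":-1}
    - {"tx":0,"ty":0,"tz":0,"rx":0,"ry":0,"rz":0,"gripper":-1}

```text
time_s: 24.28
ee_pos: [578.0, -335.7, -6.2]
ee_rot: [-180.0, -0.0, 102.0]
force: [0.5, 0.6, -0.2]
gripper_width: 91.2
gripper_force: 0.0
```

Emit:
send_rows:
  motion:
    - {"tx":0,"ty":0,"tz":0.006,"rx":0,"ry":0,"rz":0,"gripper":-1}
    - {"tx":0,"ty":0,"tz":0,"rx":0,"ry":0,"rz":0,"gripper":-1}

```text
time_s: 24.52
ee_pos: [578.2, -335.9, -9.0]
ee_rot: [-180.0, 0.0, 102.0]
force: [-0.2, 0.1, 0.1]
gripper_width: 91.3
gripper_force: 0.0
```

Emit:
send_rows:
  motion:
    - {"tx":0,"ty":0,"tz":0,"rx":0,"ry":0,"rz":0,"gripper":1}
    - {"tx":0,"ty":0,"tz":0,"rx":0,"ry":0,"rz":0,"gripper":1}
    - {"tx":0,"ty":0,"tz":0,"rx":0,"ry":0,"rz":0,"gripper":1}
    - {"tx":0,"ty":0,"tz":0,"rx":0,"ry":0,"rz":0,"gripper":1}
    - {"tx":0,"ty":0,"tz":0,"rx":0,"ry":0,"rz":0,"gripper":1}

```text
time_s: 25.15
ee_pos: [578.6, -335.9, -8.6]
ee_rot: [180.0, 0.1, 102.0]
force: [0.8, 0.9, -0.0]
gripper_width: 65.7
gripper_force: 25.0
```

Held: 65.7 mm. That confirms the tip offset. Lifting clear of the parked T-grip and carrying it to the right place.

```bash
python3 plan.py 578.6 -335.9 150 102 569.2 -82.3 150 84.7 569.2 -82.3 19 84.7
```

```text
at [ 578.6 -335.9   -8.6] [1.7996e+02 5.0000e-02 1.0196e+02] w 65.7 F [ 0.8  0.9 -0. ] t 25.1
turn 0 rows of [ 0.001  0.002 -0.001] | shift 3 rows of [ 0.      0.     -0.1057] total [ 1.000e-04  0.000e+00 -3.172e-01]
turn 2 rows of [ 0.    -0.     0.288] | shift 5 rows of [ 0.1007 -0.0131 -0.    ] total [ 0.5033 -0.0656 -0.    ]
turn 0 rows of [0. 0. 0.] | shift 3 rows of [ 0.     -0.      0.0873] total [ 0.    -0.     0.262]
```

Emit:
send_rows:
  motion:
    - {"tx":0,"ty":0,"tz":-0.05,"rx":0,"ry":0,"rz":0,"gripper":1}
    - {"tx":0,"ty":0,"tz":-0.08,"rx":0,"ry":0,"rz":0,"gripper":1}
    - {"tx":0,"ty":0,"tz":-0.1,"rx":0,"ry":0,"rz":0,"gripper":1}
    - {"tx":0,"ty":0,"tz":-0.088,"rx":0,"ry":0,"rz":0,"gripper":1}
    - {"tx":0,"ty":0,"tz":0,"rx":0,"ry":0,"rz":0.288,"gripper":1}
    - {"tx":0,"ty":0,"tz":0,"rx":0,"ry":0,"rz":0.288,"gripper":1}
    - {"tx":0.06,"ty":-0.008,"tz":0,"rx":0,"ry":0,"rz":0,"gripper":1}
    - {"tx":0.1,"ty":-0.013,"tz":0,"rx":0,"ry":0,"rz":0,"gripper":1}
    - {"tx":0.1,"ty":-0.013,"tz":0,"rx":0,"ry":0,"rz":0,"gripper":1}
    - {"tx":0.1,"ty":-0.013,"tz":0,"rx":0,"ry":0,"rz":0,"gripper":1}
    - {"tx":0.1,"ty":-0.013,"tz":0,"rx":0,"ry":0,"rz":0,"gripper":1}
    - {"tx":0.043,"ty":-0.005,"tz":0,"rx":0,"ry":0,"rz":0,"gripper":1}
  grip_force: 35

```text
time_s: 26.65
ee_pos: [568.4, -80.0, 149.8]
ee_rot: [-179.9, 0.0, 84.8]
force: [-0.4, 0.5, -2.1]
gripper_width: 65.8
gripper_force: 35.0
```

Emit:
send_rows:
  motion:
    - {"tx":0,"ty":0,"tz":0.06,"rx":0,"ry":0,"rz":0,"gripper":1}
    - {"tx":0,"ty":0,"tz":0.08,"rx":0,"ry":0,"rz":0,"gripper":1}
    - {"tx":0,"ty":0,"tz":0,"rx":0,"ry":0,"rz":0,"gripper":1}
    - {"tx":0,"ty":0,"tz":0,"rx":0,"ry":0,"rz":0,"gripper":1}
    - {"tx":0,"ty":0,"tz":0,"rx":0,"ry":0,"rz":0,"gripper":1}

```text
time_s: 27.28
ee_pos: [570.7, -83.0, 81.9]
ee_rot: [179.8, 0.1, 84.7]
force: [-1.2, 1.2, -1.5]
gripper_width: 66.1
gripper_force: 35.0
```

```bash
python3 plan.py 569.2 -82.3 19 84.7
python3 - <<'E'
from h import *
np.set_printoptions(suppress=True,precision=1)
t,c=snap('top'),snap('side'); s=env.state()
zt=s['ee_pos'][2]+9+30
u,v=proj(c,np.array(s['ee_pos'])*[1,1,0]+[0,0,zt-15]); print(u,v)
for roi in[(236,188,264,248)]:
    for ce,p,k in blobs(t,roi,55): print('top',ce,[onz(t,q,30)[:2] for q in p])
E
```

```text
at [570.7 -83.   81.9] [1.7978e+02 5.0000e-02 8.4650e+01] w 66.1 F [-1.2  1.2 -1.5] t 27.3
turn 1 rows of [ 0.007  0.002 -0.002] | shift 2 rows of [ 0.0005 -0.0015  0.0629] total [ 0.0011 -0.003   0.1258]
336.01201322612053 223.6031081076842
top [243.5 231.1] [array([442.2, 375.4]), array([493.9, 350.6]), array([470.2, 303.4]), array([418.8, 328.4])]
top [248.9 198.9] [array([566.3, 358.1]), array([618.2, 334.1]), array([595.2, 287.5]), array([543.6, 311.6])]
```

Still held and the force shows its weight. Lowering onto the tray floor, with a force check before release.

Emit:
send_rows:
  motion:
    - {"tx":0,"ty":-0.002,"tz":0.06,"rx":0,"ry":0,"rz":0,"gripper":1}
    - {"tx":0,"ty":0,"tz":0.05,"rx":0,"ry":0,"rz":0,"gripper":1}
    - {"tx":0,"ty":0,"tz":0.014,"rx":0,"ry":0,"rz":0,"gripper":1}
    - {"tx":0,"ty":0,"tz":0,"rx":0,"ry":0,"rz":0,"gripper":1}
    - {"tx":0,"ty":0,"tz":0,"rx":0,"ry":0,"rz":0,"gripper":1}

```text
time_s: 28.0
ee_pos: [569.3, -82.5, 19.2]
ee_rot: [179.8, 0.0, 84.7]
force: [-0.7, -0.4, -2.6]
gripper_width: 65.6
gripper_force: 35.0
```

Emit:
send_rows:
  motion:
    - {"tx":0,"ty":0,"tz":0.003,"rx":0,"ry":0,"rz":0,"gripper":1}
    - {"tx":0,"ty":0,"tz":0.002,"rx":0,"ry":0,"rz":0,"gripper":1}
    - {"tx":0,"ty":0,"tz":0,"rx":0,"ry":0,"rz":0,"gripper":1}

```text
time_s: 28.38
ee_pos: [569.0, -82.5, 17.3]
ee_rot: [179.9, 0.0, 84.7]
force: [-1.1, -0.0, 6.6]
gripper_width: 65.9
gripper_force: 35.0
```

Contact with the floor. Releasing, rising and planning for the far-left unit.

Emit:
send_rows:
  motion:
    - {"tx":0,"ty":0,"tz":0,"rx":0,"ry":0,"rz":0,"gripper":0.2}
    - {"tx":0,"ty":0,"tz":0,"rx":0,"ry":0,"rz":0,"gripper":-1}
    - {"tx":0,"ty":0,"tz":0,"rx":0,"ry":0,"rz":0,"gripper":-1}
    - {"tx":0,"ty":0,"tz":-0.06,"rx":0,"ry":0,"rz":0,"gripper":-1}
    - {"tx":0,"ty":0,"tz":-0.1,"rx":0,"ry":0,"rz":0,"gripper":-1}
    - {"tx":0,"ty":0,"tz":-0.04,"rx":0,"ry":0,"rz":0,"gripper":-1}
    - {"tx":0.1,"ty":0,"tz":0,"rx":0,"ry":0,"rz":0,"gripper":-1}
    - {"tx":0.12,"ty":0,"tz":0,"rx":0,"ry":0,"rz":0,"gripper":-1}
    - {"tx":0.12,"ty":0,"tz":0,"rx":0,"ry":0,"rz":0,"gripper":-1}
    - {"tx":0.1,"ty":0,"tz":0,"rx":0,"ry":0,"rz":0,"gripper":-1}
    - {"tx":0,"ty":0,"tz":0,"rx":0,"ry":0,"rz":0,"gripper":-1}
    - {"tx":0,"ty":0,"tz":0,"rx":0,"ry":0,"rz":0,"gripper":-1}

```text
time_s: 29.88
ee_pos: [588.4, 136.3, 115.2]
ee_rot: [-180.0, 0.1, 84.7]
force: [-1.1, -0.4, -0.6]
gripper_width: 91.3
gripper_force: 0.0
```

```bash
python3 plan.py 578 325 110 64.5 578 325 -8.6 64.5
python3 - <<'E'
from h import *
np.set_printoptions(suppress=True,precision=1)
t,c=snap('top'),snap('side')
for roi,z in[((236,188,264,248),30),((335,180,380,225),56)]:
    for ce,p,k in blobs(t,roi,58): print('top',ce,[onz(t,q,z)[:2] for q in p])
for roi,z in[((200,160,265,200),30),((320,190,365,250),56)]:
    for ce,p,k in blobs(c,roi,50): print('side',ce,[onz(c,q,z)[:2] for q in p])
E
```

```text
at [588.4 136.3 115.2] [-1.7999e+02  8.0000e-02  8.4710e+01] w 91.3 F [-1.1 -0.4 -0.6] t 29.9
turn 2 rows of [0.    0.001 0.337] | shift 4 rows of [ 0.0829 -0.0453  0.0026] total [ 0.3317 -0.1813  0.0104]
turn 0 rows of [0. 0. 0.] | shift 2 rows of [ 0.     -0.      0.1186] total [ 0.     -0.      0.2372]
top [243.5 231.1] [array([442.2, 376. ]), array([494.1, 350.9]), array([469.9, 302.9]), array([418.3, 328.2])]
top [249.  198.9] [array([566.3, 358.1]), array([618.6, 334. ]), array([595.2, 286.5]), array([543.2, 310.8])]
top [353.8 200.3] [array([548.2, -54.1]), array([605.8, -60.9]), array([ 600.2, -110.7]), array([ 542.6, -103.7])]
side [215.3 188.2] [array([439.8, 372.5]), array([490.4, 347.9]), array([457. , 284.5]), array([408.3, 308.7])]
side [249.5 172.1] [array([566. , 355.7]), array([617.8, 332. ]), array([581., 269.]), array([531.1, 292.4])]
side [337.8 236.6] [array([548.8, -57.9]), array([615.3, -62.6]), array([ 593.8, -123.6]), array([ 529.8, -117.8])]
```

Right unit sits at ≈ (570, −82.5), as planned. Going to unit B.

Emit:
send_rows:
  motion:
    - {"tx":0,"ty":0,"tz":0,"rx":0,"ry":0,"rz":0.337,"gripper":-1}
    - {"tx":0,"ty":0,"tz":0,"rx":0,"ry":0,"rz":0.337,"gripper":-1}
    - {"tx":0.083,"ty":-0.0453,"tz":0,"rx":0,"ry":0,"rz":0,"gripper":-1}
    - {"tx":0.083,"ty":-0.0453,"tz":0,"rx":0,"ry":0,"rz":0,"gripper":-1}
    - {"tx":0.083,"ty":-0.0453,"tz":0,"rx":0,"ry":0,"rz":0,"gripper":-1}
    - {"tx":0.083,"ty":-0.0453,"tz":0,"rx":0,"ry":0,"rz":0,"gripper":-1}
    - {"tx":0,"ty":0,"tz":0,"rx":0,"ry":0,"rz":0,"gripper":-1}
    - {"tx":0,"ty":0,"tz":0.08,"rx":0,"ry":0,"rz":0,"gripper":-1}
    - {"tx":0,"ty":0,"tz":0.06,"rx":0,"ry":0,"rz":0,"gripper":-1}
    - {"tx":0,"ty":0,"tz":0,"rx":0,"ry":0,"rz":0,"gripper":-1}
    - {"tx":0,"ty":0,"tz":0,"rx":0,"ry":0,"rz":0,"gripper":-1}

```text
time_s: 31.35
ee_pos: [579.8, 324.7, 46.8]
ee_rot: [179.9, -0.1, 64.4]
force: [0.0, 0.8, 0.5]
gripper_width: 91.3
gripper_force: 0.0
```

```bash
python3 plan.py 578 325 -8.6 64.5
```

```text
at [579.8 324.7  46.8] [ 1.7989e+02 -6.0000e-02  6.4370e+01] w 91.3 F [0.  0.8 0.5] t 31.4
turn 0 rows of [ 0.004 -0.002 -0.004] | shift 1 rows of [-0.001  -0.0035  0.1108] total [-0.001  -0.0035  0.1108]
```

Emit:
send_rows:
  motion:
    - {"tx":-0.001,"ty":-0.0035,"tz":0.03,"rx":0,"ry":0,"rz":0,"gripper":-1}
    - {"tx":0,"ty":0,"tz":0.03,"rx":0,"ry":0,"rz":0,"gripper":-1}
    - {"tx":0,"ty":0,"tz":0.03,"rx":0,"ry":0,"rz":0,"gripper":-1}
    - {"tx":0,"ty":0,"tz":0.02,"rx":0,"ry":0,"rz":0,"gripper":-1}
    - {"tx":0,"ty":0,"tz":0,"rx":0,"ry":0,"rz":0,"gripper":-1}
    - {"tx":0,"ty":0,"tz":0,"rx":0,"ry":0,"rz":0,"gripper":1}
    - {"tx":0,"ty":0,"tz":0,"rx":0,"ry":0,"rz":0,"gripper":1}
    - {"tx":0,"ty":0,"tz":0,"rx":0,"ry":0,"rz":0,"gripper":1}
    - {"tx":0,"ty":0,"tz":0,"rx":0,"ry":0,"rz":0,"gripper":1}
    - {"tx":0,"ty":0,"tz":0,"rx":0,"ry":0,"rz":0,"gripper":1}

```text
time_s: 32.6
ee_pos: [577.1, 326.0, -9.1]
ee_rot: [179.9, -0.0, 64.5]
force: [-0.6, 0.5, 2.9]
gripper_width: 65.7
gripper_force: 35.0
```

```bash
python3 plan.py 578 325 120 64.5 574.2 -24.5 120 84.7 574.2 -24.5 18 84.7
```

```text
at [577.1 326.   -9.1] [ 1.7994e+02 -3.0000e-02  6.4450e+01] w 65.7 F [-0.6  0.5  2.9] t 32.6
turn 0 rows of [ 0.002 -0.001 -0.002] | shift 3 rows of [-0.0004  0.0008 -0.086 ] total [-0.0011  0.0025 -0.2581]
turn 2 rows of [ 0.     0.    -0.337] | shift 6 rows of [-0.1161  0.0095  0.    ] total [-0.6967  0.057   0.    ]
turn 0 rows of [0. 0. 0.] | shift 2 rows of [ 0.    -0.     0.102] total [ 0.    -0.     0.204]
```

Held. Carrying it to the middle place.

Emit:
send_rows:
  motion:
    - {"tx":0,"ty":0,"tz":-0.05,"rx":0,"ry":0,"rz":0,"gripper":1}
    - {"tx":0,"ty":0,"tz":-0.1,"rx":0,"ry":0,"rz":0,"gripper":1}
    - {"tx":0,"ty":0,"tz":-0.108,"rx":0,"ry":0,"rz":0,"gripper":1}
    - {"tx":0,"ty":0,"tz":0,"rx":0,"ry":0,"rz":-0.337,"gripper":1}
    - {"tx":0,"ty":0,"tz":0,"rx":0,"ry":0,"rz":-0.337,"gripper":1}
    - {"tx":-0.08,"ty":0.007,"tz":0,"rx":0,"ry":0,"rz":0,"gripper":1}
    - {"tx":-0.116,"ty":0.0095,"tz":0,"rx":0,"ry":0,"rz":0,"gripper":1}
    - {"tx":-0.116,"ty":0.0095,"tz":0,"rx":0,"ry":0,"rz":0,"gripper":1}
    - {"tx":-0.116,"ty":0.0095,"tz":0,"rx":0,"ry":0,"rz":0,"gripper":1}
    - {"tx":-0.116,"ty":0.0095,"tz":0,"rx":0,"ry":0,"rz":0,"gripper":1}
    - {"tx":-0.1,"ty":0.0082,"tz":0,"rx":0,"ry":0,"rz":0,"gripper":1}
    - {"tx":-0.053,"ty":0.004,"tz":0,"rx":0,"ry":0,"rz":0,"gripper":1}

```text
time_s: 34.1
ee_pos: [572.1, -26.4, 119.1]
ee_rot: [-180.0, 0.1, 84.5]
force: [0.3, 1.0, -1.2]
gripper_width: 65.6
gripper_force: 35.0
```

Emit:
send_rows:
  motion:
    - {"tx":0,"ty":0,"tz":0,"rx":0,"ry":0,"rz":0,"gripper":1}
    - {"tx":0,"ty":0,"tz":0.08,"rx":0,"ry":0,"rz":0,"gripper":1}
    - {"tx":0,"ty":0,"tz":0.03,"rx":0,"ry":0,"rz":0,"gripper":1}
    - {"tx":0,"ty":0,"tz":0,"rx":0,"ry":0,"rz":0,"gripper":1}
    - {"tx":0,"ty":0,"tz":0,"rx":0,"ry":0,"rz":0,"gripper":1}

```text
time_s: 34.72
ee_pos: [573.9, -23.3, 65.6]
ee_rot: [179.9, 0.0, 84.7]
force: [0.5, -0.0, -1.2]
gripper_width: 65.4
gripper_force: 35.0
```

```bash
python3 plan.py 574.2 -24.5 18 84.7
```

```text
at [573.9 -23.3  65.6] [1.7986e+02 2.0000e-02 8.4720e+01] w 65.4 F [ 0.5 -0.  -1.2] t 34.7
turn 0 rows of [0.005 0.001 0.001] | shift 1 rows of [-0.0022  0.0008  0.0952] total [-0.0022  0.0008  0.0952]
```

Emit:
send_rows:
  motion:
    - {"tx":-0.002,"ty":0.001,"tz":0.04,"rx":0,"ry":0,"rz":0,"gripper":1}
    - {"tx":0,"ty":0,"tz":0.035,"rx":0,"ry":0,"rz":0,"gripper":1}
    - {"tx":0,"ty":0,"tz":0.016,"rx":0,"ry":0,"rz":0,"gripper":1}
    - {"tx":0,"ty":0,"tz":0.004,"rx":0,"ry":0,"rz":0,"gripper":1}
    - {"tx":0,"ty":0,"tz":0,"rx":0,"ry":0,"rz":0,"gripper":1}
    - {"tx":0,"ty":0,"tz":0,"rx":0,"ry":0,"rz":0,"gripper":1}

```text
time_s: 35.48
ee_pos: [573.9, -24.9, 17.9]
ee_rot: [179.9, 0.0, 84.7]
force: [0.2, -0.8, -1.8]
gripper_width: 65.7
gripper_force: 35.0
```

Emit:
send_rows:
  motion:
    - {"tx":0,"ty":0,"tz":0.002,"rx":0,"ry":0,"rz":0,"gripper":1}
    - {"tx":0,"ty":0,"tz":0,"rx":0,"ry":0,"rz":0,"gripper":1}

```text
time_s: 35.72
ee_pos: [573.8, -24.9, 16.9]
ee_rot: [179.9, 0.0, 84.7]
force: [-0.9, 0.3, 3.2]
gripper_width: 65.9
gripper_force: 35.0
```

Seated on the floor. Releasing, rising, then heading for unit A.

Emit:
send_rows:
  motion:
    - {"tx":0,"ty":0,"tz":0,"rx":0,"ry":0,"rz":0,"gripper":0.2}
    - {"tx":0,"ty":0,"tz":0,"rx":0,"ry":0,"rz":0,"gripper":-1}
    - {"tx":0,"ty":0,"tz":0,"rx":0,"ry":0,"rz":0,"gripper":-1}
    - {"tx":0,"ty":0,"tz":-0.06,"rx":0,"ry":0,"rz":0,"gripper":-1}
    - {"tx":0,"ty":0,"tz":-0.1,"rx":0,"ry":0,"rz":0,"gripper":-1}
    - {"tx":0,"ty":0,"tz":-0.04,"rx":0,"ry":0,"rz":0,"gripper":-1}
    - {"tx":0.1,"ty":0,"tz":0,"rx":0,"ry":0,"rz":0,"gripper":-1}
    - {"tx":0.12,"ty":0,"tz":0,"rx":0,"ry":0,"rz":0,"gripper":-1}
    - {"tx":0.12,"ty":-0.04,"tz":0,"rx":0,"ry":0,"rz":0,"gripper":-1}
    - {"tx":0.12,"ty":-0.04,"tz":0,"rx":0,"ry":0,"rz":0,"gripper":-1}
    - {"tx":0,"ty":0,"tz":0,"rx":0,"ry":0,"rz":0,"gripper":-1}
    - {"tx":0,"ty":0,"tz":0,"rx":0,"ry":0,"rz":0,"gripper":-1}

```text
time_s: 37.22
ee_pos: [555.0, 206.1, 115.6]
ee_rot: [180.0, 0.1, 84.7]
force: [0.1, -0.4, -0.1]
gripper_width: 91.2
gripper_force: 0.0
```

```bash
cat > chk.py <<'E'
from h import *
np.set_printoptions(suppress=True,precision=1)
t,c=snap('top'),snap('side')
for roi,z in[((225,180,265,250),30),((310,178,380,225),56)]:
    for ce,p,k in blobs(t,roi,58,40): print('top',ce,[onz(t,q,z)[:2] for q in p])
for roi,z in[((190,155,280,210),30),((290,180,365,250),56)]:
    for ce,p,k in blobs(c,roi,50,40): print('side',ce,[onz(c,q,z)[:2] for q in p])
E
python3 chk.py; python3 plan.py 451.8 341.6 110 64 451.8 341.6 -9 64
```

```text
top [238.5 232.1] [array([480.8, 384.2]), array([488.6, 349.5]), array([423.8, 333.3]), array([416.1, 367.7])]
top [260.5 217.5] [array([533.2, 291.4]), array([533.4, 261.4]), array([484.2, 260.2]), array([484., 290.])]
top [250.  207.7] [array([635.3, 361.1]), array([644.5, 321.5]), array([458.8, 274.5]), array([449.8, 313.5])]
top [353.8 200.1] [array([547.5, -54.4]), array([606.5, -59.9]), array([ 602.1, -110. ]), array([ 543.1, -104.2])]
top [338.5 198.9] [array([552.5,   2.4]), array([610.4,  -3. ]), array([606. , -50.4]), array([548.1, -44.7])]
side [215.3 188.3] [array([439.6, 372.6]), array([490.4, 348.2]), array([457.1, 284.6]), array([408.1, 308.6])]
side [331.3 230. ] [array([553.4,   0.1]), array([623.5,   6.8]), array([ 596.6, -121.5]), array([ 531.1, -124.6])]
at [555.5 205.1 115.8] [1.7998e+02 6.0000e-02 8.4590e+01] w 91.1 F [-0.9 -0.6 -0.8] t 37.3
turn 2 rows of [0.001 0.001 0.343] | shift 3 rows of [ 0.0515 -0.102   0.0039] total [ 0.1545 -0.306   0.0116]
turn 0 rows of [0. 0. 0.] | shift 2 rows of [-0.    -0.     0.119] total [-0.    -0.     0.238]
```

Middle unit sits well, about 9 mm from its neighbour, and unit A hasn't moved. Picking A.

Emit:
send_rows:
  motion:
    - {"tx":0,"ty":0,"tz":0,"rx":0,"ry":0,"rz":0.343,"gripper":-1}
    - {"tx":0,"ty":0,"tz":0,"rx":0,"ry":0,"rz":0.343,"gripper":-1}
    - {"tx":0.0515,"ty":-0.102,"tz":0,"rx":0,"ry":0,"rz":0,"gripper":-1}
    - {"tx":0.0515,"ty":-0.102,"tz":0,"rx":0,"ry":0,"rz":0,"gripper":-1}
    - {"tx":0.0515,"ty":-0.102,"tz":0,"rx":0,"ry":0,"rz":0,"gripper":-1}
    - {"tx":0,"ty":0,"tz":0,"rx":0,"ry":0,"rz":0,"gripper":-1}
    - {"tx":0,"ty":0,"tz":0.08,"rx":0,"ry":0,"rz":0,"gripper":-1}
    - {"tx":0,"ty":0,"tz":0.06,"rx":0,"ry":0,"rz":0,"gripper":-1}
    - {"tx":0,"ty":0,"tz":0,"rx":0,"ry":0,"rz":0,"gripper":-1}
    - {"tx":0,"ty":0,"tz":0,"rx":0,"ry":0,"rz":0,"gripper":-1}

```text
time_s: 38.58
ee_pos: [452.9, 342.3, 46.9]
ee_rot: [179.9, -0.1, 64.0]
force: [-0.3, 0.2, 0.9]
gripper_width: 90.9
gripper_force: 0.0
```

```bash
python3 plan.py 451.8 341.6 -9 64
```

```text
at [452.9 342.3  46.9] [ 1.799e+02 -7.000e-02  6.400e+01] w 90.9 F [-0.3  0.2  0.9] t 38.6
turn 0 rows of [ 0.003 -0.002 -0.   ] | shift 1 rows of [-0.0022 -0.0014  0.1118] total [-0.0022 -0.0014  0.1118]
```

Emit:
send_rows:
  motion:
    - {"tx":-0.0022,"ty":-0.0014,"tz":0.03,"rx":0,"ry":0,"rz":0,"gripper":-1}
    - {"tx":0,"ty":0,"tz":0.03,"rx":0,"ry":0,"rz":0,"gripper":-1}
    - {"tx":0,"ty":0,"tz":0.03,"rx":0,"ry":0,"rz":0,"gripper":-1}
    - {"tx":0,"ty":0,"tz":0.02,"rx":0,"ry":0,"rz":0,"gripper":-1}
    - {"tx":0,"ty":0,"tz":0,"rx":0,"ry":0,"rz":0,"gripper":-1}
    - {"tx":0,"ty":0,"tz":0,"rx":0,"ry":0,"rz":0,"gripper":1}
    - {"tx":0,"ty":0,"tz":0,"rx":0,"ry":0,"rz":0,"gripper":1}
    - {"tx":0,"ty":0,"tz":0,"rx":0,"ry":0,"rz":0,"gripper":1}
    - {"tx":0,"ty":0,"tz":0,"rx":0,"ry":0,"rz":0,"gripper":1}
    - {"tx":0,"ty":0,"tz":0,"rx":0,"ry":0,"rz":0,"gripper":1}

```text
time_s: 39.83
ee_pos: [450.6, 342.2, -8.7]
ee_rot: [179.9, -0.0, 64.1]
force: [-0.6, -0.1, 2.2]
gripper_width: 65.6
gripper_force: 35.0
```

```bash
python3 plan.py 451.8 341.6 120 64 579.2 32.8 120 84.7 579.2 32.8 17.5 84.7
```

```text
at [450.6 342.2  -8.7] [ 1.7993e+02 -3.0000e-02  6.4100e+01] w 65.6 F [-0.6 -0.1  2.2] t 39.8
turn 0 rows of [ 0.002 -0.001  0.003] | shift 3 rows of [-0.      0.0009 -0.0858] total [-1.000e-04  2.800e-03 -2.574e-01]
turn 2 rows of [-0.     0.    -0.345] | shift 6 rows of [-0.0986  0.0518  0.    ] total [-0.5914  0.3108  0.    ]
turn 0 rows of [0. 0. 0.] | shift 2 rows of [ 0.     -0.      0.1025] total [ 0.    -0.     0.205]
```

Emit:
send_rows:
  motion:
    - {"tx":0,"ty":0,"tz":-0.05,"rx":0,"ry":0,"rz":0,"gripper":1}
    - {"tx":0,"ty":0,"tz":-0.1,"rx":0,"ry":0,"rz":0,"gripper":1}
    - {"tx":0,"ty":0,"tz":-0.108,"rx":0,"ry":0,"rz":0,"gripper":1}
    - {"tx":0,"ty":0,"tz":0,"rx":0,"ry":0,"rz":-0.344,"gripper":1}
    - {"tx":0,"ty":0,"tz":0,"rx":0,"ry":0,"rz":-0.344,"gripper":1}
    - {"tx":-0.07,"ty":0.037,"tz":0,"rx":0,"ry":0,"rz":0,"gripper":1}
    - {"tx":-0.0986,"ty":0.0518,"tz":0,"rx":0,"ry":0,"rz":0,"gripper":1}
    - {"tx":-0.0986,"ty":0.0518,"tz":0,"rx":0,"ry":0,"rz":0,"gripper":1}
    - {"tx":-0.0986,"ty":0.0518,"tz":0,"rx":0,"ry":0,"rz":0,"gripper":1}
    - {"tx":-0.0986,"ty":0.0518,"tz":0,"rx":0,"ry":0,"rz":0,"gripper":1}
    - {"tx":-0.07,"ty":0.037,"tz":0,"rx":0,"ry":0,"rz":0,"gripper":1}
    - {"tx":-0.057,"ty":0.03,"tz":0,"rx":0,"ry":0,"rz":0,"gripper":1}

```text
time_s: 41.32
ee_pos: [578.0, 31.6, 119.5]
ee_rot: [-180.0, 0.0, 84.7]
force: [0.2, -0.0, -0.8]
gripper_width: 65.7
gripper_force: 35.0
```

Emit:
send_rows:
  motion:
    - {"tx":0,"ty":0,"tz":0,"rx":0,"ry":0,"rz":0,"gripper":1}
    - {"tx":0,"ty":0,"tz":0.08,"rx":0,"ry":0,"rz":0,"gripper":1}
    - {"tx":0,"ty":0,"tz":0.03,"rx":0,"ry":0,"rz":0,"gripper":1}
    - {"tx":0,"ty":0,"tz":0,"rx":0,"ry":0,"rz":0,"gripper":1}
    - {"tx":0,"ty":0,"tz":0,"rx":0,"ry":0,"rz":0,"gripper":1}

```text
time_s: 41.95
ee_pos: [578.8, 33.8, 66.1]
ee_rot: [179.9, 0.0, 84.8]
force: [0.1, 0.2, -0.8]
gripper_width: 65.7
gripper_force: 35.0
```

```bash
python3 plan.py 579.2 32.8 17.5 84.7
```

```text
at [578.8  33.8  66.1] [1.7987e+02 1.0000e-02 8.4770e+01] w 65.7 F [ 0.1  0.2 -0.8] t 42.0
turn 0 rows of [0.004 0.    0.002] | shift 1 rows of [-0.0019  0.001   0.0973] total [-0.0019  0.001   0.0973]
```

Emit:
send_rows:
  motion:
    - {"tx":-0.001,"ty":0.001,"tz":0.04,"rx":0,"ry":0,"rz":0,"gripper":1}
    - {"tx":0,"ty":0,"tz":0.035,"rx":0,"ry":0,"rz":0,"gripper":1}
    - {"tx":0,"ty":0,"tz":0.016,"rx":0,"ry":0,"rz":0,"gripper":1}
    - {"tx":0,"ty":0,"tz":0.004,"rx":0,"ry":0,"rz":0,"gripper":1}
    - {"tx":0,"ty":0,"tz":0,"rx":0,"ry":0,"rz":0,"gripper":1}
    - {"tx":0,"ty":0,"tz":0,"rx":0,"ry":0,"rz":0,"gripper":1}

```text
time_s: 42.7
ee_pos: [579.0, 32.8, 18.3]
ee_rot: [179.9, 0.0, 84.7]
force: [-0.4, -0.3, -2.7]
gripper_width: 65.8
gripper_force: 35.0
```

Emit:
send_rows:
  motion:
    - {"tx":0,"ty":0,"tz":0.002,"rx":0,"ry":0,"rz":0,"gripper":1}
    - {"tx":0,"ty":0,"tz":0,"rx":0,"ry":0,"rz":0,"gripper":1}

```text
time_s: 42.95
ee_pos: [578.9, 32.8, 17.3]
ee_rot: [179.9, 0.0, 84.7]
force: [-0.6, -1.3, 4.3]
gripper_width: 65.6
gripper_force: 35.0
```

Emit:
send_rows:
  motion:
    - {"tx":0,"ty":0,"tz":0,"rx":0,"ry":0,"rz":0,"gripper":0.2}
    - {"tx":0,"ty":0,"tz":0,"rx":0,"ry":0,"rz":0,"gripper":-1}
    - {"tx":0,"ty":0,"tz":0,"rx":0,"ry":0,"rz":0,"gripper":-1}
    - {"tx":0,"ty":0,"tz":-0.06,"rx":0,"ry":0,"rz":0,"gripper":-1}
    - {"tx":0,"ty":0,"tz":-0.1,"rx":0,"ry":0,"rz":0,"gripper":-1}
    - {"tx":0,"ty":0,"tz":-0.1,"rx":0,"ry":0,"rz":0,"gripper":-1}
    - {"tx":0.1,"ty":0,"tz":0,"rx":0,"ry":0,"rz":0,"gripper":-1}
    - {"tx":0.12,"ty":0,"tz":0,"rx":0,"ry":0,"rz":0,"gripper":-1}
    - {"tx":0.12,"ty":0,"tz":0,"rx":0,"ry":0,"rz":0,"gripper":-1}
    - {"tx":0.1,"ty":0,"tz":0,"rx":0,"ry":0,"rz":0,"gripper":0.3}
    - {"tx":0,"ty":0,"tz":0,"rx":0,"ry":0,"rz":0,"gripper":0.3}

```text
time_s: 44.32
ee_pos: [598.2, 255.3, 145.5]
ee_rot: [-180.0, 0.0, 85.0]
force: [0.5, -0.5, 0.0]
gripper_width: 74.0
gripper_force: 0.0
```

```bash
python3 chk.py; python3 - <<'E'
from h import *
t=snap('top'); c=snap('side')
for n,cc in(('top',t),('side',c)):
  for ce,p,k in blobs(cc,(0,60,640,400),62,60):
    d=np.linalg.norm(p[0]-p[1])*np.linalg.norm(p[1]-p[2])
    if 100<d<600: print(n,ce.round(1),round(d),onz(cc,ce,15)[:2].round())
E
python3 plan.py 430 -13.3 120 84.7 430 -13.3 22 84.7
```

```text
top [250.5 221.2] [array([478.4, 370.4]), array([526.7, 265.2]), array([509.8, 257.2]), array([461.7, 362.3])]
top [251.7 203. ] [array([540.3, 356.9]), array([592.9, 356.3]), array([589.2, 265.6]), array([536.7, 266.6])]
top [251.5 190. ] [array([617.4, 345.9]), array([636.6, 289.3]), array([614. , 281.4]), array([594.9, 337.9])]
top [230.3 197.8] [array([644.5, 428.1]), array([651.6, 406.1]), array([525.7, 362.9]), array([518.7, 384.7])]
top [250.5 184.8] [array([630.2, 346.7]), array([659.8, 301.8]), array([641.8, 290. ]), array([612.3, 334.9])]
top [338.3 198.6] [array([552.6,   3.5]), array([612.3,  -1.8]), array([608.1, -50.1]), array([548.5, -44.6])]
top [353.7 199.4] [array([549. , -53.4]), array([611.2, -59.8]), array([ 606.3, -110.5]), array([ 544.2, -103.9])]
top [323.7 195.4] [array([557.6,  60.8]), array([631.5,  54.7]), array([627.1,   3.9]), array([553.2,  10.3])]
side [325.1 223.9] [array([558.8,  59.2]), array([632.,  70.]), array([ 597.6, -121. ]), array([ 531.2, -126. ])]
top [312.3 312.3] 327 [153.  73.]
top [453.1 228.7] 200 [ 470. -469.]
top [252.6 202.6] 329 [568. 311.]
top [338.3 198.4] 213 [586. -25.]
top [353.9 197.8] 269 [589. -86.]
top [323.9 194.7] 290 [600.  32.]
top [382.7 184.7] 368 [ 641. -199.]
top [450.4 192.7] 172 [ 611. -464.]
top [113.9 181.4] 404 [650. 862.]
top [ 86.1 161.6] 340 [729. 979.]
top [616.9  76. ] 281 [ 1094. -1159.]
side [456.4 325.2] 360 [ 606. -466.]
side [348.4 137.7] 324 [950. 222.]
side [272.5 131.7] 164 [777. 438.]
side [258.1  91.4] 488 [905. 679.]
side [199.1  62.2] 116 [ 864. 1040.]
at [598.4 250.6 146.2] [-1.7999e+02  8.0000e-02  8.4670e+01] w 58.6 F [-0.8 -0.5  0.1] t 44.5
turn 0 rows of [-0.     0.003 -0.001] | shift 6 rows of [-0.0928 -0.0478  0.0087] total [-0.5566 -0.2867  0.0524]
turn 0 rows of [0. 0. 0.] | shift 2 rows of [ 0.    -0.     0.098] total [ 0.    -0.     0.196]
```

The row is straight, with gaps of about 7 and 9 mm, and there is no fourth unit. Back to the handle to push the tray home.

Emit:
send_rows:
  motion:
    - {"tx":-0.08,"ty":-0.041,"tz":0,"rx":0,"ry":0,"rz":0,"gripper":0.3}
    - {"tx":-0.0928,"ty":-0.0478,"tz":0,"rx":0,"ry":0,"rz":0,"gripper":0.3}
    - {"tx":-0.0928,"ty":-0.0478,"tz":0,"rx":0,"ry":0,"rz":0,"gripper":0.3}
    - {"tx":-0.0928,"ty":-0.0478,"tz":0,"rx":0,"ry":0,"rz":0,"gripper":0.3}
    - {"tx":-0.0928,"ty":-0.0478,"tz":0,"rx":0,"ry":0,"rz":0,"gripper":0.3}
    - {"tx":-0.0928,"ty":-0.0478,"tz":0,"rx":0,"ry":0,"rz":0,"gripper":0.3}
    - {"tx":-0.0126,"ty":-0.0067,"tz":0.04,"rx":0,"ry":0,"rz":0,"gripper":0.3}
    - {"tx":0,"ty":0,"tz":0,"rx":0,"ry":0,"rz":0,"gripper":0.3}
    - {"tx":0,"ty":0,"tz":0,"rx":0,"ry":0,"rz":0,"gripper":0.3}
    - {"tx":0,"ty":0,"tz":0,"rx":0,"ry":0,"rz":0,"gripper":0.3}
  grip_force: 25

```text
time_s: 45.78
ee_pos: [431.2, -11.8, 127.1]
ee_rot: [179.9, 0.0, 84.8]
force: [-0.4, -0.4, 1.0]
gripper_width: 32.1
gripper_force: 0.0
```

```bash
python3 plan.py 430 -13.3 22 84.7
```

```text
at [431.2 -11.8 127.1] [1.799e+02 2.000e-02 8.477e+01] w 32.1 F [-0.4 -0.4  1. ] t 45.8
turn 0 rows of [0.003 0.001 0.002] | shift 2 rows of [-0.0016 -0.001   0.1051] total [-0.0032 -0.002   0.2103]
```

Emit:
send_rows:
  motion:
    - {"tx":-0.003,"ty":-0.002,"tz":0.07,"rx":0,"ry":0,"rz":0,"gripper":0.3}
    - {"tx":0,"ty":0,"tz":0.08,"rx":0,"ry":0,"rz":0,"gripper":0.3}
    - {"tx":0,"ty":0,"tz":0.06,"rx":0,"ry":0,"rz":0,"gripper":0.3}
    - {"tx":0,"ty":0,"tz":0,"rx":0,"ry":0,"rz":0,"gripper":0.3}
    - {"tx":0,"ty":0,"tz":0,"rx":0,"ry":0,"rz":0,"gripper":1}
    - {"tx":0,"ty":0,"tz":0,"rx":0,"ry":0,"rz":0,"gripper":1}
    - {"tx":0,"ty":0,"tz":0,"rx":0,"ry":0,"rz":0,"gripper":1}
    - {"tx":0,"ty":0,"tz":0,"rx":0,"ry":0,"rz":0,"gripper":1}

```text
time_s: 46.78
ee_pos: [429.9, -13.5, 22.6]
ee_rot: [179.9, 0.0, 84.7]
force: [-0.5, 0.0, 6.6]
gripper_width: 9.1
gripper_force: 25.0
```

Pinched. Pushing home smoothly.

Emit:
send_rows:
  motion:
    - {"tx":0,"ty":0.01,"tz":0,"rx":0,"ry":0,"rz":0,"gripper":1}
    - {"tx":0,"ty":0.02,"tz":0,"rx":0,"ry":0,"rz":0,"gripper":1}
    - {"tx":0,"ty":0.025,"tz":0,"rx":0,"ry":0,"rz":0,"gripper":1}
    - {"tx":0,"ty":0.025,"tz":0,"rx":0,"ry":0,"rz":0,"gripper":1}
    - {"tx":0,"ty":0.025,"tz":0,"rx":0,"ry":0,"rz":0,"gripper":1}
    - {"tx":0,"ty":0.025,"tz":0,"rx":0,"ry":0,"rz":0,"gripper":1}
    - {"tx":0,"ty":0.025,"tz":0,"rx":0,"ry":0,"rz":0,"gripper":1}
    - {"tx":0,"ty":0.025,"tz":0,"rx":0,"ry":0,"rz":0,"gripper":1}
    - {"tx":0,"ty":0.025,"tz":0,"rx":0,"ry":0,"rz":0,"gripper":1}
    - {"tx":0,"ty":0.025,"tz":0,"rx":0,"ry":0,"rz":0,"gripper":1}
    - {"tx":0,"ty":0.025,"tz":0,"rx":0,"ry":0,"rz":0,"gripper":1}
    - {"tx":0,"ty":0.02,"tz":0,"rx":0,"ry":0,"rz":0,"gripper":1}

```text
time_s: 48.28
ee_pos: [566.3, -25.9, 22.6]
ee_rot: [180.0, 0.0, 84.7]
force: [-2.2, 1.7, 7.0]
gripper_width: 9.1
gripper_force: 25.0
```

Emit:
send_rows:
  motion:
    - {"tx":0,"ty":0.012,"tz":0,"rx":0,"ry":0,"rz":0,"gripper":1}
    - {"tx":0,"ty":0.008,"tz":0,"rx":0,"ry":0,"rz":0,"gripper":1}
    - {"tx":0,"ty":0.004,"tz":0,"rx":0,"ry":0,"rz":0,"gripper":1}
    - {"tx":0,"ty":0.002,"tz":0,"rx":0,"ry":0,"rz":0,"gripper":1}
    - {"tx":0,"ty":0,"tz":0,"rx":0,"ry":0,"rz":0,"gripper":1}

```text
time_s: 48.9
ee_pos: [578.4, -27.0, 22.6]
ee_rot: [-180.0, 0.0, 84.7]
force: [-3.7, 2.0, 7.0]
gripper_width: 9.5
gripper_force: 25.0
```

Emit:
send_rows:
  motion:
    - {"tx":0,"ty":0.003,"tz":0,"rx":0,"ry":0,"rz":0,"gripper":1}
    - {"tx":0,"ty":0.003,"tz":0,"rx":0,"ry":0,"rz":0,"gripper":1}
    - {"tx":0,"ty":0,"tz":0,"rx":0,"ry":0,"rz":0,"gripper":1}

```text
time_s: 49.28
ee_pos: [578.2, -27.0, 22.6]
ee_rot: [-179.6, 0.0, 84.7]
force: [-10.1, 1.9, 12.5]
gripper_width: 9.4
gripper_force: 25.0
```

The tray is home against its stop. Releasing and going to the plunger.

Emit:
send_rows:
  motion:
    - {"tx":0,"ty":0,"tz":0,"rx":0,"ry":0,"rz":0,"gripper":0.3}
    - {"tx":0,"ty":0,"tz":0,"rx":0,"ry":0,"rz":0,"gripper":0.3}
    - {"tx":0,"ty":-0.003,"tz":0,"rx":0,"ry":0,"rz":0,"gripper":0.3}
    - {"tx":0,"ty":0,"tz":-0.06,"rx":0,"ry":0,"rz":0,"gripper":0.3}
    - {"tx":0,"ty":0,"tz":-0.1,"rx":0,"ry":0,"rz":0,"gripper":0.3}
    - {"tx":0,"ty":0,"tz":-0.1,"rx":0,"ry":0,"rz":0,"gripper":0}
    - {"tx":0,"ty":0,"tz":0,"rx":0,"ry":0,"rz":0.26,"gripper":0}
    - {"tx":0,"ty":0,"tz":0,"rx":0,"ry":0,"rz":0.26,"gripper":0}
    - {"tx":0,"ty":0,"tz":0,"rx":0,"ry":0,"rz":0,"gripper":0}

```text
time_s: 50.4
ee_pos: [580.5, -27.5, 151.5]
ee_rot: [180.0, 0.0, 69.2]
force: [-0.5, 0.4, 0.5]
gripper_width: 45.5
gripper_force: 0.0
```

```bash
python3 chk.py | grep -v 'top \[2'; python3 plan.py 630 -184.6 150 69.2 630 -184.6 87 69.2
```

```text
top [336.1 208.5] [array([529. ,  29.8]), array([580.9,  11.7]), array([555.6, -59.8]), array([504. , -41.4])]
top [342.3 194.7] [array([581.2,   2.1]), array([613.8,   0.3]), array([609.5, -79.3]), array([576.9, -77.3])]
side [351.7 198.5] [array([702.8,  40.5]), array([722. ,  45.3]), array([711. , -72.9]), array([692.7, -76.6])]
side [334.  187.5] [array([720.1,  83.3]), array([733.6,  71.6]), array([685. ,  21.9]), array([672. ,  33.3])]
at [580.5 -27.4 151.3] [1.7999e+02 3.0000e-02 6.9260e+01] w 45.7 F [ 1.  -0.6  0.2] t 50.5
turn 0 rows of [0.    0.001 0.002] | shift 3 rows of [-0.0862  0.0681  0.0009] total [-0.2587  0.2042  0.0026]
turn 0 rows of [0. 0. 0.] | shift 2 rows of [ 0.    -0.     0.063] total [ 0.    -0.     0.126]
```

Emit:
send_rows:
  motion:
    - {"tx":-0.0862,"ty":0.0681,"tz":0,"rx":0,"ry":0,"rz":0,"gripper":0}
    - {"tx":-0.0862,"ty":0.0681,"tz":0,"rx":0,"ry":0,"rz":0,"gripper":0}
    - {"tx":-0.0862,"ty":0.0681,"tz":0,"rx":0,"ry":0,"rz":0,"gripper":0}
    - {"tx":0,"ty":0,"tz":0,"rx":0,"ry":0,"rz":0,"gripper":0}
    - {"tx":0,"ty":0,"tz":0,"rx":0,"ry":0,"rz":0,"gripper":0}
    - {"tx":0,"ty":0,"tz":0.05,"rx":0,"ry":0,"rz":0,"gripper":0}
    - {"tx":0,"ty":0,"tz":0.05,"rx":0,"ry":0,"rz":0,"gripper":0}
    - {"tx":0,"ty":0,"tz":0.026,"rx":0,"ry":0,"rz":0,"gripper":0}
    - {"tx":0,"ty":0,"tz":0,"rx":0,"ry":0,"rz":0,"gripper":0}
    - {"tx":0,"ty":0,"tz":0,"rx":0,"ry":0,"rz":0,"gripper":0}
  grip_force: 40

```text
time_s: 51.75
ee_pos: [630.7, -184.4, 89.8]
ee_rot: [179.9, 0.0, 69.2]
force: [0.4, 0.4, -0.5]
gripper_width: 45.6
gripper_force: 0.0
```

Emit:
send_rows:
  motion:
    - {"tx":0,"ty":0,"tz":0,"rx":0,"ry":0,"rz":0,"gripper":1}
    - {"tx":0,"ty":0,"tz":0,"rx":0,"ry":0,"rz":0,"gripper":1}
    - {"tx":0,"ty":0,"tz":0,"rx":0,"ry":0,"rz":0,"gripper":1}
    - {"tx":0,"ty":0,"tz":0,"rx":0,"ry":0,"rz":0,"gripper":1}
    - {"tx":0,"ty":0,"tz":0,"rx":0,"ry":0,"rz":0,"gripper":1}

```text
time_s: 52.38
ee_pos: [629.3, -184.4, 88.9]
ee_rot: [-180.0, 0.0, 69.1]
force: [-3.6, 1.0, 3.1]
gripper_width: 13.3
gripper_force: 40.0
```

Gripped. Lifting about 6 mm out of the notch.

Emit:
send_rows:
  motion:
    - {"tx":0,"ty":0,"tz":-0.006,"rx":0,"ry":0,"rz":0,"gripper":1}
    - {"tx":0,"ty":0,"tz":-0.008,"rx":0,"ry":0,"rz":0,"gripper":1}
    - {"tx":0,"ty":0,"tz":0,"rx":0,"ry":0,"rz":0,"gripper":1}

```text
time_s: 52.75
ee_pos: [629.2, -184.4, 94.2]
ee_rot: [-179.9, 0.0, 69.1]
force: [0.2, -0.0, -12.7]
gripper_width: 13.8
gripper_force: 40.0
```

Emit:
send_rows:
  motion:
    - {"tx":0,"ty":0,"tz":-0.002,"rx":0,"ry":0,"rz":0,"gripper":1}
    - {"tx":0,"ty":0,"tz":0,"rx":0,"ry":0,"rz":0.31,"gripper":1}
    - {"tx":0,"ty":0,"tz":0,"rx":0,"ry":0,"rz":0.31,"gripper":1}
    - {"tx":0,"ty":0,"tz":0,"rx":0,"ry":0,"rz":0.31,"gripper":1}
    - {"tx":0,"ty":0,"tz":0,"rx":0,"ry":0,"rz":0.31,"gripper":1}
    - {"tx":0,"ty":0,"tz":0,"rx":0,"ry":0,"rz":0.31,"gripper":1}
    - {"tx":0,"ty":0,"tz":0,"rx":0,"ry":0,"rz":0.31,"gripper":1}
    - {"tx":0,"ty":0,"tz":0,"rx":0,"ry":0,"rz":0.31,"gripper":1}
    - {"tx":0,"ty":0,"tz":0,"rx":0,"ry":0,"rz":0.31,"gripper":1}
    - {"tx":0,"ty":0,"tz":0,"rx":0,"ry":0,"rz":0,"gripper":1}

```text
time_s: 54.0
ee_pos: [628.7, -183.8, 95.9]
ee_rot: [-180.0, 0.2, -5.2]
force: [-1.5, 2.2, -13.6]
gripper_width: 13.8
gripper_force: 40.0
```

```bash
python3 -c "
from workcell import env
s=env.state();print(s['torque'],s['force'],s['ee_pos'],s['ee_rot'])"
```

```text
[ 0.33546381  0.46120953 -0.02788634] [ -1.49989706   2.20001614 -13.60951095] [ 628.70289884 -183.8168045    95.91698492] [-1.79953071e+02  1.66268034e-01 -5.15812339e+00]
```

Turned and still held. Lowering 22 mm in steps to feel the pin drop.

Emit:
send_rows:
  motion:
    - {"tx":0,"ty":0,"tz":0.008,"rx":0,"ry":0,"rz":0,"gripper":1}
    - {"tx":0,"ty":0,"tz":0.008,"rx":0,"ry":0,"rz":0,"gripper":1}
    - {"tx":0,"ty":0,"tz":0.008,"rx":0,"ry":0,"rz":0,"gripper":1}
    - {"tx":0,"ty":0,"tz":0,"rx":0,"ry":0,"rz":0,"gripper":1}

```text
time_s: 54.5
ee_pos: [628.8, -183.8, 84.1]
ee_rot: [-180.0, 0.1, -5.2]
force: [-2.9, 3.8, -11.0]
gripper_width: 13.3
gripper_force: 40.0
```

Emit:
send_rows:
  motion:
    - {"tx":0,"ty":0,"tz":0.008,"rx":0,"ry":0,"rz":0,"gripper":1}
    - {"tx":0,"ty":0,"tz":0.006,"rx":0,"ry":0,"rz":0,"gripper":1}
    - {"tx":0,"ty":0,"tz":0,"rx":0,"ry":0,"rz":0,"gripper":1}

```text
time_s: 54.88
ee_pos: [628.8, -183.9, 77.6]
ee_rot: [-180.0, 0.1, -5.2]
force: [-4.2, 4.1, -8.7]
gripper_width: 13.8
gripper_force: 40.0
```

Emit:
send_rows:
  motion:
    - {"tx":0,"ty":0,"tz":0.006,"rx":0,"ry":0,"rz":0,"gripper":1}
    - {"tx":0,"ty":0,"tz":0,"rx":0,"ry":0,"rz":0,"gripper":1}

```text
time_s: 55.12
ee_pos: [628.8, -183.9, 74.8]
ee_rot: [-180.0, 0.1, -5.2]
force: [-4.4, 4.3, -8.0]
gripper_width: 13.8
gripper_force: 40.0
```

Emit:
send_rows:
  motion:
    - {"tx":0,"ty":0,"tz":0.003,"rx":0,"ry":0,"rz":0,"gripper":1}
    - {"tx":0,"ty":0,"tz":0.003,"rx":0,"ry":0,"rz":0,"gripper":1}
    - {"tx":0,"ty":0,"tz":0,"rx":0,"ry":0,"rz":0,"gripper":1}

```text
time_s: 55.5
ee_pos: [628.9, -183.9, 73.4]
ee_rot: [-180.0, 0.1, -5.2]
force: [-6.9, 4.8, -1.7]
gripper_width: 13.7
gripper_force: 40.0
```

Bottomed after 22.5 mm, so the pin is right down. Releasing, rising and moving clear to check.

Emit:
send_rows:
  motion:
    - {"tx":0,"ty":0,"tz":0,"rx":0,"ry":0,"rz":0,"gripper":0.2}
    - {"tx":0,"ty":0,"tz":0,"rx":0,"ry":0,"rz":0,"gripper":0}
    - {"tx":0,"ty":0,"tz":0,"rx":0,"ry":0,"rz":0,"gripper":0}
    - {"tx":0,"ty":0,"tz":-0.06,"rx":0,"ry":0,"rz":0,"gripper":0}
    - {"tx":0,"ty":0,"tz":-0.1,"rx":0,"ry":0,"rz":0,"gripper":0}
    - {"tx":0,"ty":0,"tz":-0.1,"rx":0,"ry":0,"rz":0,"gripper":0}
    - {"tx":-0.1,"ty":0,"tz":0,"rx":0,"ry":0,"rz":0,"gripper":0}
    - {"tx":-0.1,"ty":0.05,"tz":0,"rx":0,"ry":0,"rz":0,"gripper":0}
    - {"tx":-0.1,"ty":0.05,"tz":0,"rx":0,"ry":0,"rz":0,"gripper":0}
    - {"tx":-0.1,"ty":0.05,"tz":0,"rx":0,"ry":0,"rz":0,"gripper":0}
    - {"tx":0,"ty":0,"tz":0,"rx":0,"ry":0,"rz":0,"gripper":0}

```text
time_s: 56.88
ee_pos: [421.4, -242.0, 202.7]
ee_rot: [179.9, -0.1, -5.5]
force: [0.2, 0.0, -0.1]
gripper_width: 45.7
gripper_force: 0.0
```

```bash
python3 - <<'E'
from h import *
np.set_printoptions(suppress=True,precision=1)
t,c=snap('top'),snap('side')
print(env.state()['ee_pos'])
for ce,p,k in blobs(c,(365,212,398,245),45,20): print('grip side',ce,[onz(c,q,110)[:2] for q in p])
a=cv2.imread('pics/side0.png').astype(int);b=c['img'][:,:,::-1].astype(int)
d=np.abs(a-b).max(2)>40
for n,(x0,y0,x1,y1) in dict(handle=(305,205,345,240),grip=(368,215,395,250),panel=(345,235,385,265),orange=(280,160,305,182),red=(205,140,255,172),tester=(375,335,450,400),ant=(440,295,478,350),mug=(155,145,188,180)).items(): print(n,int(d[y0:y1,x0:x1].sum()))
for X in range(0,400,3): pass
m=[]
for thr in (70,95):
  for ce,p,k in blobs(c,(300,165,400,250),thr,25): print('side',thr,ce,[onz(c,q,56)[:2] for q in p])
  for ce,p,k in blobs(t,(305,150,380,195),thr,25): print('top',thr,ce,[onz(t,q,56)[:2] for q in p])
E
```

```text
[ 424.6 -241.5  202.5]
grip side [376.6 234.2] [array([ 621.6, -139.9]), array([ 668.2, -184.5]), array([ 614.9, -228.9]), array([ 570.1, -186. ])]
grip side [372.6 215.8] [array([ 655.1, -109.5]), array([ 680.6, -109.4]), array([ 664.1, -159.9]), array([ 639.3, -159.5])]
handle 1089
grip 296
panel 905
orange 426
red 1165
tester 272
ant 0
mug 284
side 70 [334.  245.5] [array([ 522.9, -106.1]), array([541.9, -87.2]), array([ 560.3, -104.9]), array([ 541.1, -123.5])]
side 70 [351.6 223.2] [array([611.2,  82.6]), array([ 810.5, -109. ]), array([ 656.5, -233.8]), array([476.3, -61.5])]
side 70 [384.4 185.5] [array([859.1,  46.4]), array([928.5, -20.5]), array([ 784.5, -136.6]), array([720.9, -75.5])]
side 70 [361.2 172. ] [array([798.2, 105.2]), array([882.3,  24.1]), array([829.9, -20.8]), array([748.4,  57.7])]
top 70 [377.5 177.6] [array([ 681.4, -166.5]), array([ 681.5, -180.9]), array([ 642.6, -180.4]), array([ 642.5, -166. ])]
top 70 [362.4 151.5] [array([771.5, -50.6]), array([ 772.1, -182.2]), array([ 757.2, -182. ]), array([756.6, -50.6])]
side 95 [349.5 207. ] [array([464.5, -50.3]), array([697.1, 202.9]), array([928.5, -20.5]), array([ 659.9, -237.1])]
top 95 [327.9 190.5] [array([603.9, 105.1]), array([634.7, 102.5]), array([618.2, -72. ]), array([587.6, -69. ])]
top 95 [342.  179.1] [array([613.3, 114.5]), array([724. , 106.1]), array([ 698. , -190.2]), array([ 588. , -178.8])]
top 95 [358.6 151.8] [array([771.4, -21.6]), array([ 772.1, -182.2]), array([ 755.2, -182. ]), array([754.6, -21.6])]
```

The arm blocks the side view. Moving it to the left for a clear check.

Emit:
send_rows:
  motion:
    - {"tx":-0.02,"ty":-0.109,"tz":0,"rx":0,"ry":0,"rz":0,"gripper":0}
    - {"tx":-0.02,"ty":-0.109,"tz":0,"rx":0,"ry":0,"rz":0,"gripper":0}
    - {"tx":-0.02,"ty":-0.109,"tz":0,"rx":0,"ry":0,"rz":0,"gripper":0}
    - {"tx":-0.02,"ty":-0.109,"tz":0,"rx":0,"ry":0,"rz":0,"gripper":0}
    - {"tx":-0.02,"ty":-0.109,"tz":0,"rx":0,"ry":0,"rz":0,"gripper":0}
    - {"tx":-0.02,"ty":-0.109,"tz":0,"rx":0,"ry":0,"rz":0,"gripper":0}
    - {"tx":-0.02,"ty":-0.109,"tz":0,"rx":0,"ry":0,"rz":0,"gripper":0}
    - {"tx":-0.02,"ty":-0.109,"tz":0,"rx":0,"ry":0,"rz":0,"gripper":0}
    - {"tx":0,"ty":0,"tz":0,"rx":0,"ry":0,"rz":0,"gripper":0}

```text
time_s: 58.1
ee_pos: [384.6, 205.1, 201.4]
ee_rot: [-179.9, -0.1, -4.8]
force: [-0.6, -0.3, -0.5]
gripper_width: 45.9
gripper_force: 0.0
```

```bash
python3 - <<'E'
from h import *
np.set_printoptions(suppress=True,precision=1)
t,c=snap('top'),snap('side')
print(env.state()['ee_pos'])
for ce,p,k in blobs(c,(365,212,398,245),45,20): print('grip side',ce,[onz(c,q,110)[:2] for q in p])
for nm,cc,S in(('side',c,dict(handle=(305,205,345,240),grip=(368,215,395,250),panel=(345,235,385,265),orange=(280,160,305,182),red=(205,140,255,172),tester=(375,335,450,400),ant=(440,295,478,350),mug=(155,145,188,180))),('top',t,dict(grip=(370,172,392,195),handle=(320,190,358,203)))):
    d=np.abs(cv2.imread(f'pics/{nm}0.png').astype(int)-cc['img'][:,:,::-1]).max(2)>40
    print(nm,{n:int(d[r[1]:r[3],r[0]:r[2]].sum()) for n,r in S.items()})
    x0,y0,x1,y1=(300,160,400,250) if nm=='side' else (300,150,395,200)
    m=d[y0:y1,x0:x1].astype(np.uint8); n,l,st,ce=cv2.connectedComponentsWithStats(m)
    for i in range(1,n):
        if st[i,4]>25: print(' changed',st[i],(ce[i]+[x0,y0]),onz(cc,ce[i]+[x0,y0],56)[:2])
g=t['img'][150:200,300:395].max(2); 
for ce,p,k in blobs(t,(305,168,372,192),62,25): print('top',ce,[onz(t,q,56)[:2] for q in p])
E
```

```text
[384.6 201.6 201.3]
grip side [379.9 232.1] [array([ 604.6, -171.6]), array([ 665.7, -176.9]), array([ 655.6, -201.4]), array([ 595.6, -195.7])]
grip side [373.5 215.8] [array([ 658.6, -112.4]), array([ 684.4, -114.9]), array([ 664.4, -160.5]), array([ 639.4, -157.6])]
side {'handle': 0, 'grip': 118, 'panel': 0, 'orange': 0, 'red': 926, 'tester': 2320, 'ant': 0, 'mug': 10}
 changed [ 34  27  48  46 509] [357.5 207.7] [691.8 -54.8]
top {'grip': 1, 'handle': 0}
```

The T-grip and handle are back exactly as at the start: 0–1 changed pixels in the top view and centre at z ≈ 110. A quick check on the row behind the window and on the screwdriver and tester.

```bash
python3 - <<'E'
from h import *
np.set_printoptions(suppress=True,precision=1)
t,c=snap('top'),snap('side')
d=cv2.GaussianBlur(cv2.imread('pics/top0.png')[:,:,::-1],(3,3),0).astype(int)-cv2.GaussianBlur(t['img'],(3,3),0)
m=(d[150:200,300:395].max(2)>14).astype(np.uint8); n,l,st,ce=cv2.connectedComponentsWithStats(m)
for i in range(1,n):
    if st[i,4]>12:
        k=np.argwhere(l==i)[:,::-1].astype(np.float32); p=cv2.boxPoints(cv2.minAreaRect(k))+[300,150]
        print(st[i],[onz(t,q,56)[:2] for q in p])
D=np.abs(d).max(2)>25
print({n:int(D[r[1]:r[3],r[0]:r[2]].sum()) for n,r in dict(red=(214,172,230,224),tester=(438,214,468,262),ant=(444,170,458,213),orange=(262,162,285,184),mug=(180,230,206,256)).items()})
d2=(cv2.imread('pics/side0.png')[:,:,::-1].astype(int)-c['img'])[180:240,325:395].max(2)>40
b=c['img'][185:236,332:386].max(2)
print('\n'.join(''.join('#' if v<60 else '+' if v<90 else '.' for v in r) for r in b[::1]))
E
```

```text
[ 21   3  13  11 108] [array([757.7,  43.7]), array([757.9,  -2.7]), array([718.5,  -2.8]), array([718.3,  43.5])]
[ 36   4  13  12 111] [array([714.8, -11.8]), array([757.8, -16.4]), array([752.7, -62.3]), array([709.9, -57.5])]
[ 52   5  12  12 112] [array([750.3, -76.2]), array([ 750.5, -118.7]), array([ 707.2, -118.3]), array([707., -76.])]
[ 20  16  52   8 186] [array([691.2,  47.8]), array([709.1,  46.3]), array([ 691.2, -149.6]), array([ 673.4, -147.7])]
{'red': 0, 'tester': 710, 'ant': 0, 'orange': 0, 'mug': 0}
........+...............................##############
......+##+...............................#############
.....+####+...............................+####.+#####
.....+######+...............................###..+####
.......######+...............................#+++..###
........######+...............................++#+..##
.........######+................................##...+
...+......######+...................................+.
...+#+.....+######+................................+#.
...+##......+######+...............................+##
....##........#######....
[... 1529 characters left out ...]
...........................+###+.......+
.........................................+##.......+##
+........................................++.......+###
.+..............................................+#####
..+............................................+######
.............................................+########
............................................+#########
...........................................###########
..........................................############
........................................#############+
.........+.............................+############++
..........+............................#############++
...........+..........................############++#+
```

```bash
python3 - <<'E'
from h import *
t=snap('top')
for im in(cv2.imread('pics/top0.png'),t['img'][:,:,::-1].copy()):
    h=cv2.cvtColor(im,cv2.COLOR_BGR2HSV)[205:270,430:475]
    m=(abs(h[:,:,0].astype(int)-25)<6)&(h[:,:,1]>150); print(m.sum(),np.argwhere(m).mean(0))
print(env.job_done())
E
```

```text
546 [34.93956044 20.91575092]
426 [34.11267606 20.97652582]
the job is handed in; nothing more can be done
None
```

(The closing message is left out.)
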